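Load the strainer basket and start the decoction pot

TASK

Start a pot of monk fruit in the dispensary: take the lid off the electric pot by its handle and park it on the round rubber mat, and put every monk fruit from the tray into the strainer basket while the basket stands on the desk; the dried shells are brittle, so hold them lightly and lower them in rather than dropping them. Then lift the loaded basket by its swinging handle and set it down softly inside the pot, put the lid back on so that it sits fully home, and last of all press the start button. Leave the jug and the two brown bottles as they are.

Things in the scene. Friction and masses are not known exactly. Their poses are not given: they have to be found in the camera images.
- pot: electric pot, fixed: round, white, outer radius 114 mm, inner 108 mm, rim 145 mm above the desk, inner floor at 18 mm, a small lug on each side (along its y to 130 mm from the axis, 108 to 122 mm high). Origin on the axis at desk level, z up. A grey console (130 mm wide, 30 mm high) runs out along the pot's -x to 210 mm from the axis, with the start button
- pot_in (a point): centre of the pot's inner floor, axes as the pot
- pot_rim (a point): centre of the pot's mouth, at rim height (145 mm), axes as the pot
- start_top (a point): top of the white start button on the console, 178 mm from the pot's axis along the pot's -x, 28 mm across; press straight down
- start (a joint): travel of the start button: 0 up, 0.006 m fully down; a spring pushes it back (about 5 N at full travel). It counts as pressed from 0.0045 m
- lid: steel lid, at the start on the pot, 234 mm across, about 0.35 kg. Origin at the centre of its underside: a locating step, radius 102 mm, 7 mm deep, that goes inside the pot's mouth; the flange above it (radius 117 mm, 5 mm thick) rests on the rim, so closed the origin is 7 mm below the rim. Dome top 27 mm above the origin; z up
- lid_handle (a point): middle of the lid's black strap handle: a round bar 15 mm thick, straight for 70 mm along the lid's y, its centre 72 mm above the lid's origin and about 45 mm clear of the dome's top
- mat: round black rubber mat, fixed, radius 115 mm, 3 mm thick, origin at the centre of its underside: the place for the lid while the pot is open
- basket: steel wire strainer basket, loose, about 0.35 kg empty, inner radius 78 mm, outer 83 mm (the two handle ears reach 88 mm along its y, to 79 mm height), rim 70 mm high, floor 4 mm thick. Origin at the centre of its underside, z up
- bail (a joint): lean of the basket's swinging handle (bail): 0 upright, positive towards the basket's +x; stops at 1.35 and -1.35 rad, a little above the rim. It swings freely and falls to a stop when let go. Its hinge axis is the basket's y, 70 mm above the basket's origin
- bail_grip (a point): middle of the bail's black grip: a round bar 12 mm thick, straight for 70 mm along the basket's y, 96 mm from the hinge axis (so 166 mm above the basket's underside with the bail upright, 91 mm at the stop, 94 mm out from the basket's axis). z of this frame points away from the hinge
- tray: shallow steel tray, fixed, 190 mm square, floor 3 mm thick, rim 15 mm high, origin at the centre of its underside; the fruits start in it
- fruit1_mid (a point): centre of a dried monk fruit: a hard brown ball 56 mm across and 52 mm high with small flats at its poles, 28 g, standing in the tray at the start with z up; two to four are present. Lift it with a light grip of about 8 N; the shell breaks when squeezed with more than 35 N, pressed down with more than 30 N, or let fall more than 4 cm into the basket
- fruit2_mid (a point): centre of a dried monk fruit: a hard brown ball 56 mm across and 52 mm high with small flats at its poles, 28 g, standing in the tray at the start with z up; two to four are present. Lift it with a light grip of about 8 N; the shell breaks when squeezed with more than 35 N, pressed down with more than 30 N, or let fall more than 4 cm into the basket
- fruit3_mid (a point): centre of a dried monk fruit: a hard brown ball 56 mm across and 52 mm high with small flats at its poles, 28 g, standing in the tray at the start with z up; two to four are present. Lift it with a light grip of about 8 N; the shell breaks when squeezed with more than 35 N, pressed down with more than 30 N, or let fall more than 4 cm into the basket
- fruit4_mid (a point): centre of a dried monk fruit: a hard brown ball 56 mm across and 52 mm high with small flats at its poles, 28 g, standing in the tray at the start with z up; two to four are present. Lift it with a light grip of about 8 N; the shell breaks when squeezed with more than 35 N, pressed down with more than 30 N, or let fall more than 4 cm into the basket
- jug: clear plastic measuring jug with a handle, loose, radius 45 mm, 115 mm high, origin at the centre of its underside: leave it alone
- vial1: brown glass bottle, loose, radius 19 mm, 85 mm high, origin at the centre of its underside: leave it alone
- vial2: the other brown glass bottle, same: leave it alone
Things that resemble listed ones, but are neither listed nor needed, are in the scene too. Leave any turquoise look-alike of the lid alone.

How it is judged (in metres and radians):
On the way, in this order (a step that is already met when the one before it is completed fails the run):
1. the lid lies on the rubber mat and every fruit is in the basket, which stands upright on the desk (horizontal distance between lid and mat below 0.06 m and height (world z) of lid below 0.012 m and angle between each of lid, basket's own z axis and vertical below 0.08 rad and horizontal distance between each of fruit1_mid, fruit2_mid, fruit3_mid, fruit4_mid and basket below 0.07 m and z of fruit1_mid in the frame of basket between 0 and 0.07 m and z of fruit2_mid in the frame of basket between 0 and 0.07 m and z of fruit3_mid in the frame of basket between 0 and 0.07 m and z of fruit4_mid in the frame of basket between 0 and 0.07 m and height (world z) of basket below 0.006 m), for 0.3 s.
2. the basket with every fruit stands upright on the floor of the pot (horizontal distance between basket and pot_in below 0.03 m and z of basket in the frame of pot_in below 0.008 m and angle between basket's own z axis and vertical below 0.1 rad and horizontal distance between each of fruit1_mid, fruit2_mid, fruit3_mid, fruit4_mid and basket below 0.07 m and z of fruit1_mid in the frame of basket between 0 and 0.07 m and z of fruit2_mid in the frame of basket between 0 and 0.07 m and z of fruit3_mid in the frame of basket between 0 and 0.07 m and z of fruit4_mid in the frame of basket between 0 and 0.07 m), for 0.3 s.
3. the lid is back on the pot, fully home (horizontal distance between lid and pot_rim below 0.012 m and z of lid in the frame of pot_rim below -0.003 m and angle between lid's own z axis and vertical below 0.05 rad), for 0.3 s.
4. the start button is pressed with the lid on (all of step 3 and value of joint start above 0.0045 m), for 0.02 s.
At the end, for the whole second after the job is handed in: The basket stands upright on the pot's floor (centre within 30 mm, up to 8 mm high), each fruit's centre is in it below its rim, the lid is level in the pot's mouth (within 12 mm, flange within 4 mm of the rim, 0.05 rad), all at rest; the button was pressed after that (all of step 2 and all of step 3 and linear speed of each of lid, basket below 0.02 m/s); the robot touches nothing.
It fails at once if a fruit was dropped into the basket on the desk (falling faster than 0.8 m/s below its rim and above its floor, as from over 4 cm) ((linear speed of fruit1 above 0.8 m/s and horizontal distance between fruit1_mid and basket below 0.07 m and z of fruit1_mid in the frame of basket between 0.036 and 0.07 m and height (world z) of fruit1_mid below 0.08 m) or (linear speed of fruit2 above 0.8 m/s and horizontal distance between fruit2_mid and basket below 0.07 m and z of fruit2_mid in the frame of basket between 0.036 and 0.07 m and height (world z) of fruit2_mid below 0.08 m) or (linear speed of fruit3 above 0.8 m/s and horizontal distance between fruit3_mid and basket below 0.07 m and z of fruit3_mid in the frame of basket between 0.036 and 0.07 m and height (world z) of fruit3_mid below 0.08 m) or (linear speed of fruit4 above 0.8 m/s and horizontal distance between fruit4_mid and basket below 0.07 m and z of fruit4_mid in the frame of basket between 0.036 and 0.07 m and height (world z) of fruit4_mid below 0.08 m)).
It fails at once if a fruit was pressed against the basket with more than 30 N (contact force between any of fruit1, fruit2, fruit3, fruit4 and basket above 30 N).
It fails at once if the basket was dropped into the pot (falling faster than 0.8 m/s, as from over 4 cm) (linear speed of basket above 0.8 m/s and horizontal distance between basket and pot_in below 0.05 m and z of basket in the frame of pot_in between 0.01 and 0.1 m).
It fails at once if a fruit was squeezed with more than 35 N (contact force between any of fruit1, fruit2, fruit3, fruit4 and the fingers above 35 N).
It fails at once if the jug or a brown bottle was moved by more than 3 cm or tipped over (distance of any of jug, vial1, vial2 from where it was at the start of the episode above 0.03 m or angle between any of jug, vial1, vial2's own z axis and vertical above 0.5 rad).
Of fruit1, fruit2, fruit3, fruit4 only 2 to 4 are there at a start; the rules pass over those that are not, and their reading is None.
At some moment in a run one of fruit1, fruit2, fruit3, fruit4, basket may be knocked a few centimetres aside while the robot is not near it.
It also fails if it takes over 210 s, if anything falls off the work surface, if the arm or the gripper's body presses on something with over 40 N, if the wrist force passes 120 N, or if a joint passes its speed limit or range.

ROBOT

A 7-joint arm with a two-finger parallel gripper is mounted at the origin on the work surface. World frame = base frame: x ahead of the robot, y to its left, z up, the work surface at z = 0. Lengths are in m, angles in degrees, forces in N, time in s.
With the tool pointing down it reaches from about 0.425 to 0.875 m from the base axis. Payload 4.7 kg.
Tool frame: the origin (TCP) lies at the very end of the fingers, on their centre line; the grasp point (between the pads) lies env.grip_point_offset behind it (env.grip_point_offset is the distance from the TCP to the grasp point, in m); z points along the fingers, y is the direction in which the jaws open and shut (so a half turn about z gives the same grasp; the last joint's range is limited). The gripper opens to 87 mm and grips with 3 to 60 N. Pads are 19 mm wide; open, the fingers measure 117 mm over their backs; the gripper's body (75 mm by 190 mm) begins 51 mm behind the grasp point.
Start: joints at [66.182, 18.392, -4.016, 83.108, 1.295, 78.541, -3.26], TCP at [0.271, -0.591, 0.223] pointing down, gripper open.
Joint ranges: [-163.93, 163.93], [-17.29, 119.83], [-79.2, 71.16], [3.27, 140.29], [-89.18, 269.18], [5.43, 117.66], [-154.24, 154.24]. Speed limits (degrees/s): [147.25, 147.25, 180, 180, 180, 180, 180].

INTERFACE

Orientations are given as [roll, pitch, yaw] about the fixed x, y, z axes, in that order (R = Rz(yaw) Ry(pitch) Rx(roll)).
In Python, from cell import env gives the robot as it stands.
- The arm moves only by the tool send_rows, never from a script. Its argument "plan" is a list of rows, each a list of 7 numbers: the finger opening in mm, from 0 to 87, then the shift along the tool's x, y, z in mm, then the turn, a rotation vector about the tool's x, y, z in rad. A call has 1 to 12 rows; each row shifts and turns the commanded pose from where the row before left it, along the tool's axes as they then stand; what a row does not reach is not made up. A row lasts 1/10 s, in which the tool goes at most 50 mm and 8.59 degrees, less where a joint would pass 70% of its speed; a pose out of reach is approached as far as the arm can. A call is refused whole if a number of a shift passes 50 or a number of a turn 0.15, either way. A call with a gripper value outside its range is refused whole. The fingers move at their own pace and stop on an object; "grip_force" is the grip in N (left out, the last holds). Time passes only in rows, so rows that do not move let the fingers close. It gives the time, the measured TCP pose, the force and the opening at its end, in the units of the state.
- env.get_obs(): the state, without advancing time (a new reading comes with each control period).
- env.read_camera(name): name is "scene" or "top" or "wrist"; returns the picture (420x560x3 uint8, red, green, blue); there is no depth.
- env.get_calibration(name): a dict with "fx", "fy", "cx", "cy" (pixels), "extrinsics" (4x4, takes a point from camera to world coordinates). Camera axes: x right, y down, z forward; pixel columns grow to the right and rows downward; lengths in m; the calibration is good to about 2 mm. A picture is of the moment at which its call begins: read the wrist's pose just before it. get_calibration takes no time and is no camera call; for the wrist camera it gives the pose at the moment of the call.
- env.sign_off(): hands the job in, once; it reports no verdict.
Trained networks look in the newest picture that a camera, given by its name, has taken for a name from the list of things; names that differ only in an ending like _2 or _b are one class to them, and where a whole thing is asked for, a point or a joint stands for the part that bears it (a point fixed in the world has none). Each returns a list of dicts, best first, with "confidence" (0 to 1); they miss things now and then, are a little off and sometimes report something else, mostly with a low value. They report only what shows in the picture. A call takes as long as a camera call. They do not tell look-alikes from the thing itself.
- env.regions_of(camera, query): "region" (420x560 bool, what is visible of it) and "rect" ([left, top, right, bottom] in pixels, round what is visible of it).
The state is a dict: "time_s": time; "qpos": joint angles; "joint_velocities": joint speeds; "effort": joint torques, N m; "tool_pos": TCP position; "tool_rot": TCP orientation; "force": force on the tool from outside, world axes, zero at the start; "wrist_torque": the same for the moment, N m; "grip_width": finger opening in m.
Only numpy, scipy, OpenCV 4.12 (cv2) and the standard library are available. Lean on these libraries where they do the work, as an engineer would, in place of code of your own. Each camera call takes 0.05 s, during which the arm holds its last target. There are 200 camera calls.

## Working session

There is one attempt and no reset: what is moved stays moved. The work goes in short steps, Python scripts to look and compute and a tool call to move; the robot and the scene stay as the last step left them, time stands still between calls to the robot, and variables do not carry over. Pictures are saved under pics/ and viewed, about 12 in all and at most 16, crops included, and the job is handed in when it is done.

Besides the shell and the picture viewer there is one more tool, called after "Request:" in YAML: its name, and indented under it one key for each argument. send_rows: Moves the arm, as the interface text tells. Its arguments: {"type":"object","properties":{"plan":{"type":"array"},"grip_force":{"type":"number"}},"required":["plan"]}

```bash
ls; mkdir -p pics
cat > h.py <<'E'
from cell import env
import numpy as np, cv2
def snap(cam,fn=None):
    im=env.read_camera(cam)
    if fn: cv2.imwrite('pics/'+fn,im[:,:,::-1])
    return im
def ray(cam,u,v,z):
    c=env.get_calibration(cam);T=np.array(c['extrinsics'])
    d=T[:3,:3]@np.array([(u-c['cx'])/c['fx'],(v-c['cy'])/c['fy'],1]);o=T[:3,3]
    return (o+d*(z-o[2])/d[2])
def proj(cam,p):
    c=env.get_calibration(cam);T=np.array(c['extrinsics'])
    q=T[:3,:3].T@(np.array(p)-T[:3,3]);return c['cx']+c['fx']*q[0]/q[2],c['cy']+c['fy']*q[1]/q[2]
def find(cam,names,z):
    for n in names:
        for r in env.regions_of(cam,n):
            m=r['region'];v,u=np.nonzero(m);
            if len(u)==0: continue
            print(cam,n,round(r['confidence'],2),'c',round(u.mean()),round(v.mean()),'rect',[int(x) for x in r['rect']],'w',np.round(ray(cam,u.mean(),v.mean(),z),3))
E
python3 - <<'E'
from h import *
a=snap('scene');b=snap('top')
cv2.imwrite('pics/a.png',a[:,:,::-1]);cv2.imwrite('pics/b.png',b[:,:,::-1])
for n,z in dict(pot=.145,lid=.15,lid_handle=.21,mat=.003,basket=.07,bail_grip=.091,tray=.003,fruit1_mid=.029,jug=.1,vial1=.08,start_top=.03).items():
    find('top',[n],z)
o=env.get_obs();print(o,env.grip_point_offset)
for c in('top','scene'):print(env.get_calibration(c))
E
```

```text
pics
top pot 0.58 c 327 228 rect [282, 178, 360, 257] w [ 0.455 -0.123  0.145]
top lid 0.67 c 330 177 rect [294, 143, 369, 218] w [ 0.604 -0.13   0.15 ]
top lid 0.66 c 249 274 rect [211, 235, 287, 312] w [0.319 0.093 0.15 ]
top lid_handle 0.92 c 249 273 rect [211, 233, 284, 313] w [0.316 0.09  0.21 ]
top lid_handle 0.79 c 330 177 rect [288, 137, 371, 214] w [ 0.586 -0.121  0.21 ]
top lid_handle 0.58 c 396 319 rect [358, 277, 436, 359] w [ 0.212 -0.29   0.21 ]
top mat 0.86 c 154 220 rect [115, 184, 191, 255] w [0.49  0.414 0.003]
top basket 0.41 c 153 220 rect [117, 184, 191, 257] w [0.476 0.394 0.07 ]
top bail_grip 0.52 c 402 206 rect [390, 193, 440, 228] w [ 0.538 -0.355  0.091]
top tray 0.59 c 237 182 rect [210, 154, 266, 208] w [0.624 0.154 0.003]
top fruit1_mid 0.69 c 252 192 rect [243, 183, 261, 199] w [0.583 0.102 0.029]
top jug 0.58 c 287 133 rect [273, 116, 303, 154] w [ 0.758 -0.001  0.1  ]
top vial1 0.61 c 402 166 rect [394, 161, 411, 175] w [ 0.667 -0.361  0.08 ]
top vial1 0.58 c 168 160 rect [159, 153, 176, 169] w [0.662 0.364 0.08 ]
top start_top 0.45 c 338 241 rect [334
[... 857 characters left out ...]
y([[ 3.11589734e-02, -9.75103477e-01,  2.19550285e-01,
         2.43981419e-01],
       [-9.99496498e-01, -3.17136101e-02,  9.98556099e-04,
         1.94815328e-02],
       [ 5.98903663e-03, -2.19470855e-01, -9.75600674e-01,
         1.29047091e+00],
       [ 0.00000000e+00,  0.00000000e+00,  0.00000000e+00,
         1.00000000e+00]])}
{'fx': 410.3274937890665, 'fy': 410.3274937890665, 'cx': 281.26290119399795, 'cy': 212.11554617206852, 'extrinsics': array([[ 0.30483799,  0.67013516, -0.67675156,  1.21198095],
       [ 0.95238187, -0.21935454,  0.21178375, -0.22929565],
       [-0.00652479, -0.70908565, -0.70509217,  0.9095276 ],
       [ 0.        ,  0.        ,  0.        ,  1.        ]])}
```

Run:
```python
import cv2
b=cv2.imread('pics/b.png');cv2.imwrite('pics/b2.png',cv2.resize(b[90:390,90:490],None,fx=2,fy=2,interpolation=cv2.INTER_CUBIC))
```

```text
(no output)
```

View pics/a.png

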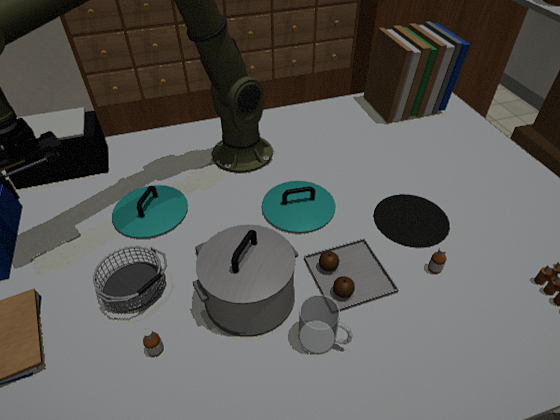

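View pics/b2.png

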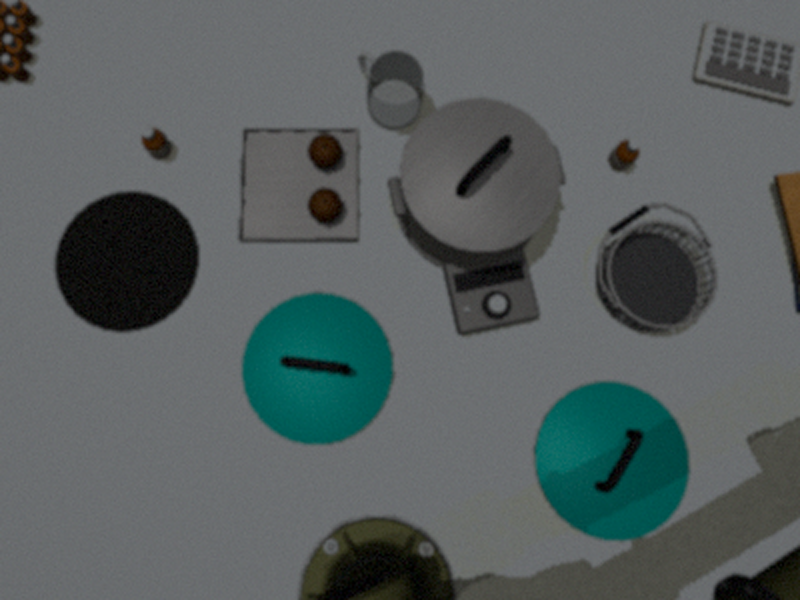

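The scene holds:
- Steel lid on the pot, px (330,177).
- Two turquoise look-alike lids, at (249,274) and (396,319), which I'll leave alone.
- Two fruits in the tray, around (253,167) and (253,192).
- Mat at (154,220) and basket at about (418,225), with its bail grip at (405,200).

The lid that fits is the steel one on the pot, the only non-turquoise lid. I'll confirm it from above in a wrist crop.

```bash
cat >> h.py <<'E'
def go(p,yaw=None):
    o=env.get_obs();t=np.array(o['tool_pos']);y=np.radians(o['tool_rot'][2])
    d=(np.array(p)-t)*1000;s,c=np.sin(y),np.cos(y)
    print('shift x y z mm',np.round([d[0]*c+d[1]*s,d[0]*s-d[1]*c,-d[2]],1),end=' ')
    if yaw is not None:
        e=(yaw-o['tool_rot'][2]+90)%180-90
        print('turn tz rad',round(-np.radians(e),3),'q7',round(o['qpos'][6],1))
    else: print()
E
python3 - <<'E'
from h import *
a=ray('top',346,161,.213);b=ray('top',321,185,.213);m=(a+b)/2;d=a-b
print('handle',a,b,m,np.linalg.norm(d),np.degrees(np.arctan2(d[1],d[0])))
print('lid',ray('top',331,177,.145),'button',ray('top',338,242,.033))
print('basket rim',ray('top',418,225,.07),'grip',ray('top',405,199.5,.09))
print('fr',ray('top',253,167,.029),ray('top',253,192,.029))
yaw=np.degrees(np.arctan2(d[1],d[0]))
go([m[0],m[1],.33],yaw)
E
```

```text
handle [ 0.63133189 -0.16504452  0.213     ] [ 0.56012322 -0.09649268  0.213     ] [ 0.59572755 -0.1307686   0.213     ] 0.09884346199820704 -43.910947302711016
lid [ 0.60523816 -0.13273409  0.145     ] button [ 0.43194415 -0.16972099  0.033     ]
basket rim [ 0.48598803 -0.40625913  0.07      ] grip [ 0.55909308 -0.36346176  0.09      ]
fr [0.66714522 0.1031307  0.029     ] [0.58390065 0.09945818 0.029     ]
shift x y z mm [ 487.1 -282.9 -107.4] turn tz rad 1.196 q7 -3.3
```

Request:
send_rows:
  plan:
    - [87,40,-23,-20,0,0,0]
    - [87,40,-24,-20,0,0,0]
    - [87,41,-24,-20,0,0,0]
    - [87,41,-24,-20,0,0,0]
    - [87,41,-24,-10,0,0,0]
    - [87,41,-24,-10,0,0,0]
    - [87,41,-24,-7,0,0,0]
    - [87,41,-24,0,0,0,0]
    - [87,41,-24,0,0,0,0]
    - [87,40,-24,0,0,0,0]
    - [87,40,-22,0,0,0,0]
    - [87,40,-22,0,0,0,0]

```text
time_s: 1.85
tool_pos: [0.5943, -0.1323, 0.3283]
tool_rot: [180.0, -0.0, 24.6]
force: [0.2, 0.6, 0.3]
grip_width: 0.0869
```

Request:
send_rows:
  plan:
    - [87,0,0,0,0,0,0.15]
    - [87,0,0,0,0,0,0.15]
    - [87,0,0,0,0,0,0.15]
    - [87,0,0,0,0,0,0.15]
    - [87,0,0,0,0,0,0.15]
    - [87,0,0,0,0,0,0.15]
    - [87,0,0,0,0,0,0.15]
    - [87,0,0,0,0,0,0.146]
    - [87,0,0,0,0,0,0]
    - [87,0,0,0,0,0,0]
    - [87,0,0,0,0,0,0]

```text
time_s: 2.95
tool_pos: [0.5934, -0.1338, 0.3279]
tool_rot: [180.0, -0.0, -43.8]
force: [0.3, -0.8, -0.0]
grip_width: 0.0867
```

Run:
```python
from h import *
snap('wrist','w1.png');find('wrist',['lid_handle','lid'],.21);o=env.get_obs();print(o['tool_pos'],o['tool_rot'],o['qpos']);print(env.get_calibration('wrist'))
```

```text
wrist lid_handle 0.95 c 272 330 rect [226, 323, 311, 343] w [ 0.51  -0.054  0.21 ]
wrist lid_handle 0.93 c 261 158 rect [135, 40, 389, 265] w [ 0.621 -0.15   0.21 ]
wrist lid_handle 0.74 c 537 212 rect [505, 180, 557, 235] w [ 0.441 -0.276  0.21 ]
wrist lid 0.95 c 261 158 rect [135, 39, 388, 264] w [ 0.621 -0.15   0.21 ]
wrist lid 0.76 c 537 213 rect [498, 181, 560, 229] w [ 0.441 -0.276  0.21 ]
wrist lid 0.66 c 269 331 rect [226, 322, 311, 349] w [ 0.511 -0.052  0.21 ]
[ 0.59342612 -0.1338544   0.32792265] [ 1.79998355e+02 -2.55949292e-03 -4.38364470e+01] [  25.57575776   12.67822333  -18.69892865   78.92658752    4.03823132
   89.04567963 -126.60162693]
{'fx': 369.47824713584765, 'fy': 369.47824713584765, 'cx': 272.4368578689339, 'cy': 203.1766742430497, 'extrinsics': array([[-6.92227891e-01, -6.99096106e-01, -1.79123370e-01,
         6.41849222e-01],
       [-7.21678976e-01,  6.70552106e-01,  1.71870092e-01,
        -1.81040632e-01],
       [-4.21589553e-05,  2.48242841e-01, -9.68697832e-01,
         4.89376426e-01],
       [ 0.00000000e+00,  0.00000000e+00,  0.00000000e+00,
         1.00000000e+00]])}
```

View pics/w1.png

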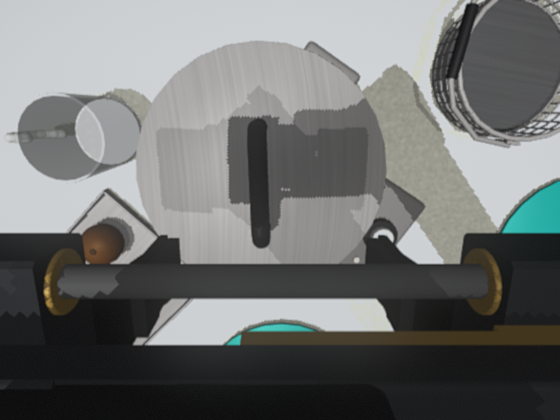

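The wrist view shows the grey steel lid, centre about (261,158), with its handle running from (257,120) to (262,246). It sits on the pot and isn't turquoise, so it's the right one.

Run:
```python
from h import *
a=ray('wrist',257,122,.214);b=ray('wrist',261.5,244,.214);m=(a+b)/2;d=a-b
print(a,b,m,np.linalg.norm(d),np.degrees(np.arctan2(d[1],d[0])))
l=cv2.fitEllipse
im=env.regions_of('wrist','lid')[0]['region'].astype(np.uint8)
v,u=np.nonzero(im);print('rim extents',ray('wrist',135,152,.15),ray('wrist',388,152,.15),ray('wrist',262,40,.15))
go([m[0],m[1],.210-.0187],np.degrees(np.arctan2(d[1],d[0])))
```

```text
[ 0.64276257 -0.16632029  0.214     ] [ 0.57284179 -0.10283348  0.214     ] [ 0.60780218 -0.13457688  0.214     ] 0.09444305173294186 -42.238884454227595
rim extents [ 0.70114231 -0.06353369  0.15      ] [ 0.54072698 -0.23068132  0.15      ] [ 0.68877363 -0.21377547  0.15      ]
shift x y z mm [ 10.9  -9.5 136.7] turn tz rad -0.028 q7 -126.6
```

Request:
send_rows:
  plan:
    - [87,6,-5,15,0,0,-0.028]
    - [87,5,-4.5,25,0,0,0]
    - [87,0,0,25,0,0,0]
    - [87,0,0,25,0,0,0]
    - [87,0,0,25,0,0,0]
    - [87,0,0,21,0,0,0]
    - [87,0,0,0,0,0,0]
    - [0,0,0,0,0,0,0]
    - [0,0,0,0,0,0,0]
    - [0,0,0,0,0,0,0]
    - [0,0,0,0,0,0,0]
    - [0,0,0,0,0,0,0]
  grip_force: 35

```text
time_s: 4.35
tool_pos: [0.6083, -0.1345, 0.1926]
tool_rot: [-180.0, -0.1, -42.3]
force: [-0.9, 0.0, -0.6]
grip_width: 0.055
```

Request:
send_rows:
  plan:
    - [0,0,0,0,0,0,0]
    - [0,0,0,0,0,0,0]
    - [0,0,0,0,0,0,0]
    - [0,0,0,0,0,0,0]

```text
time_s: 4.75
tool_pos: [0.6079, -0.1344, 0.1919]
tool_rot: [180.0, 0.0, -42.3]
force: [-0.4, 0.4, -0.2]
grip_width: 0.0233
```

Run:
```python
from h import *
o=env.get_obs();print(o['tool_pos'],o['tool_rot'],o['force'],o['grip_width'])
snap('top');find('top',['mat'],.003)
go([.49,.414,.3])
print([np.round(proj('top',[.49+.115*np.cos(t),.414+.115*np.sin(t),.003])) for t in np.arange(4)*np.pi/2])
```

```text
[ 0.60790932 -0.13442829  0.19189863] [ 1.79993431e+02  1.66587124e-03 -4.22934817e+01] [-0.4131683   0.44602136 -0.21541687] 0.023293705195463144
top mat 0.95 c 153 220 rect [114, 182, 191, 257] w [0.489 0.415 0.003]
shift x y z mm [-456.2 -326.1 -108.1] 
[array([157., 185.]), array([117., 218.]), array([150., 256.]), array([190., 221.])]
```

Request:
send_rows:
  plan:
    - [0,0,0,0,0,0,0]
    - [0,0,0,-3,0,0,0]
    - [0,0,0,-7,0,0,0]
    - [0,0,0,-10,0,0,0]
    - [0,0,0,-10,0,0,0]
    - [0,0,0,-10,0,0,0]
    - [0,0,0,-10,0,0,0]
    - [0,0,0,-10,0,0,0]
    - [0,0,0,-10,0,0,0]
    - [0,0,0,-10,0,0,0]
    - [0,0,0,0,0,0,0]

```text
time_s: 5.95
tool_pos: [0.6088, -0.1345, 0.274]
tool_rot: [-179.9, -0.2, -42.3]
force: [0.5, 1.0, -3.5]
grip_width: 0.0139
```

Request:
send_rows:
  plan:
    - [0,0,0,0,0,0,-0.1]
    - [0,0,0,0,0,0,-0.14]
    - [0,0,0,0,0,0,-0.14]
    - [0,0,0,0,0,0,-0.14]
    - [0,0,0,0,0,0,-0.14]
    - [0,0,0,0,0,0,-0.14]
    - [0,0,0,0,0,0,-0.14]
    - [0,0,0,0,0,0,-0.14]
    - [0,0,0,0,0,0,-0.14]
    - [0,0,0,0,0,0,-0.14]
    - [0,0,0,0,0,0,-0.14]
    - [0,0,0,0,0,0,-0.07]

```text
time_s: 7.15
tool_pos: [0.6077, -0.1344, 0.2714]
tool_rot: [-180.0, 0.0, 47.9]
force: [-0.3, 0.5, -3.7]
grip_width: 0.0139
```

Run:
```python
from h import *
o=env.get_obs();print(o['tool_pos'],o['tool_rot'],o['force'],o['grip_width'],o['qpos'][6])
go([.489,.415,.27])
snap('scene','s2.png')
```

```text
[ 0.60767725 -0.1344335   0.27137498] [-1.79950805e+02  2.68720312e-02  4.79091169e+01] [-0.28062352  0.47994657 -3.74701621] 0.013886987521671664 -37.80969517835591
shift x y z mm [ 328.2 -456.4    1.4]
```

View pics/s2.png

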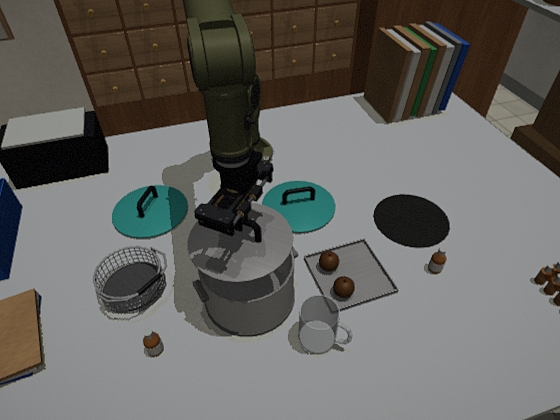

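Request:
send_rows:
  plan:
    - [0,8,-11,0,0,0,0]
    - [0,18,-25,0,0,0,0]
    - [0,26,-36,0,0,0,0]
    - [0,29,-41,0,0,0,0]
    - [0,29,-41,0,0,0,0]
    - [0,29,-41,0,0,0,0]
    - [0,29,-41,0,0,0,0]
    - [0,29,-41,0,0,0,0]
    - [0,29,-41,0,0,0,0]
    - [0,29,-41,0,0,0,0]
    - [0,29,-40,0,0,0,0]
    - [0,24,-33,0,0,0,0]

```text
time_s: 8.4
tool_pos: [0.4937, 0.3865, 0.2721]
tool_rot: [-179.9, -0.0, 47.7]
force: [0.4, 1.6, -3.7]
grip_width: 0.0141
```

Request:
send_rows:
  plan:
    - [0,15,-18,5,0,0,0]
    - [0,5,-7,20,0,0,0]
    - [0,0,0,25,0,0,0]
    - [0,0,0,25,0,0,0]
    - [0,0,0,25,0,0,0]
    - [0,0,0,25,0,0,0]
    - [0,0,0,25,0,0,0]
    - [0,0,0,20,0,0,0]
    - [0,0,0,15,0,0,0]
    - [0,0,0,10,0,0,0]
    - [0,0,0,7,0,0,0]
    - [0,0,0,0,0,0,0]

```text
time_s: 9.6
tool_pos: [0.491, 0.4142, 0.0694]
tool_rot: [-180.0, 0.1, 47.7]
force: [0.8, -0.2, -3.0]
grip_width: 0.0139
```

Run:
```python
from h import *
o=env.get_obs();print(o['tool_pos'],o['tool_rot'],o['force'],o['qpos'])
go([.489,.415,.057])
```

```text
[0.49101787 0.41423118 0.06937109] [-1.79990104e+02  5.52519339e-02  4.76511869e+01] [ 0.83627627 -0.17688254 -2.98533661] [  -9.82007469   30.35402371  -42.79782813   92.77639517   22.11604667
   65.71197931 -100.30385587]
shift x y z mm [-0.8 -2.  12.4]
```

Request:
send_rows:
  plan:
    - [0,0,0,5,0,0,0]
    - [0,0,0,4,0,0,0]
    - [0,0,0,2,0,0,0]
    - [0,0,0,2,0,0,0]
    - [0,0,0,1,0,0,0]
    - [0,0,0,0,0,0,0]

```text
time_s: 10.2
tool_pos: [0.4915, 0.4144, 0.0569]
tool_rot: [180.0, -0.0, 47.6]
force: [-3.1, -2.9, 3.9]
grip_width: 0.014
```

Request:
send_rows:
  plan:
    - [40,0,0,0,0,0,0]
    - [50,0,0,0,0,0,0]
    - [60,0,0,0,0,0,0]
    - [70,0,0,0,0,0,0]
    - [70,0,0,0,0,0,0]
    - [70,0,0,-20,0,0,0]
    - [70,0,0,-40,0,0,0]
    - [70,0,0,-40,0,0,0]
    - [70,0,0,-50,0,0,0]
    - [70,0,0,-50,0,0,0]

```text
time_s: 11.2
tool_pos: [0.4911, 0.414, 0.2575]
tool_rot: [-180.0, 0.0, 47.7]
force: [1.5, 0.5, -0.4]
grip_width: 0.0697
```

Run:
```python
from h import *
o=env.get_obs();print(o['tool_pos'],o['force'],o['qpos'][6])
snap('top','t3.png');find('top',['fruit1_mid','basket','bail_grip','lid','tray'],.029)
go([.584,.0995,.25],0)
go([.667,.103,.25],0)
```

```text
[0.49107001 0.41404186 0.25747087] [ 1.45753441  0.49842601 -0.37012326] -95.94962043409639
top fruit1_mid 0.64 c 252 192 rect [242, 184, 262, 199] w [0.583 0.102 0.029]
top basket 0.77 c 415 226 rect [388, 189, 445, 255] w [ 0.491 -0.41   0.029]
top bail_grip 0.66 c 404 199 rect [396, 192, 414, 208] w [ 0.575 -0.379  0.029]
top lid 0.89 c 169 201 rect [144, 186, 190, 228] w [0.546 0.363 0.029]
top lid 0.67 c 259 263 rect [220, 235, 287, 299] w [0.36  0.072 0.029]
top tray 0.63 c 238 182 rect [211, 154, 269, 210] w [0.615 0.15  0.029]
shift x y z mm [-169.6  280.3    4.3] turn tz rad 0.832 q7 -96.0
shift x y z mm [-111.1  339.3    4.3] turn tz rad 0.832 q7 -96.0
```

View pics/t3.png

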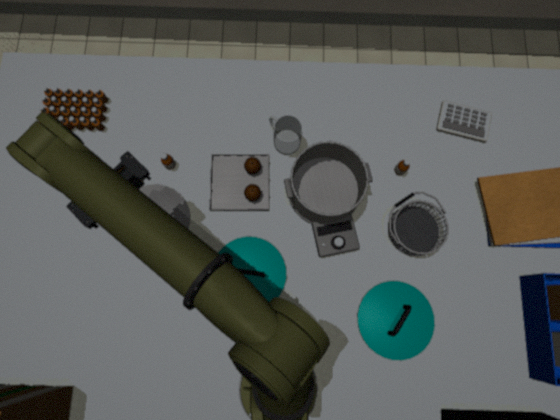

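The steel lid is on the mat, mostly hidden under the arm, and the pot is open. There are two fruits, at (253,167) and (253,192), and the basket is at (418,226).

I'll keep yaw at 30°, in line with the basket's x, and go above fruit A.

Request:
send_rows:
  plan:
    - [70,-10,17,0,0,0,0]
    - [70,-20,33,0,0,0,0]
    - [70,-22,36,0,0,0,0]
    - [70,-22,36,0,0,0,0]
    - [70,-22,36,0,0,0,0]
    - [70,-22,36,0,0,0,0]
    - [70,-22,36,0,0,0,0]
    - [70,-20,33,0,0,0,0]
    - [70,-10,17,0,0,0,0]
    - [70,0,0,0,0,0,0.15]
    - [70,0,0,0,0,0,0.15]
    - [70,0,0,0,0,0,0]

```text
time_s: 12.7
tool_pos: [0.583, 0.0993, 0.2538]
tool_rot: [-179.9, 0.2, 30.4]
force: [0.6, -0.5, -0.0]
grip_width: 0.0698
```

Request:
send_rows:
  plan:
    - [70,0,0,0,0,0,0]
    - [70,0,0,0,0,0,0]
  grip_force: 8

```text
time_s: 12.9
tool_pos: [0.5834, 0.1002, 0.2551]
tool_rot: [-180.0, 0.1, 30.6]
force: [0.3, 0.5, -0.3]
grip_width: 0.0698
```

Run:
```python
from h import *
snap('wrist','w4.png');find('wrist',['fruit1_mid','tray','basket'],.029);go([.584,.0995,.019],30)
o=env.get_obs();print(o['tool_pos'],o['tool_rot'],proj('wrist',[.584,.0995,.029]),proj('wrist',[.667,.103,.029]))
```

```text
wrist fruit1_mid 0.6 c 273 174 rect [245, 151, 297, 199] w [0.583 0.099 0.029]
wrist tray 0.67 c 250 109 rect [143, 0, 380, 233] w [0.63  0.153 0.029]
wrist basket 0.2 c 71 63 rect [47, 21, 88, 109] w [0.579 0.327 0.029]
shift x y z mm [-2.000e-01  7.000e-01  2.368e+02] turn tz rad 0.009 q7 -78.1
[0.58378536 0.10016086 0.25579421] [1.79998388e+02 1.23455793e-02 3.05353778e+01] (np.float64(272.78085145810877), np.float64(173.7075627337862)) (np.float64(311.4556968851097), np.float64(102.29639989842205))
```

View pics/w4.png

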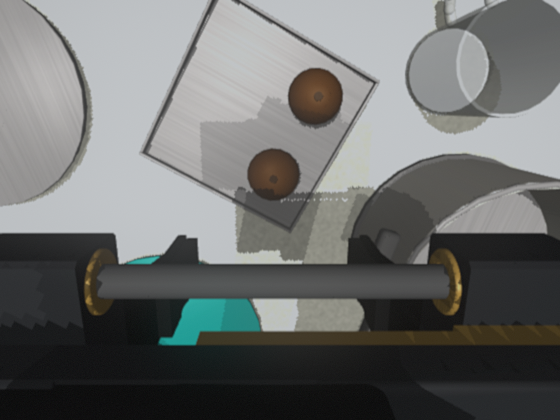

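The view shows exactly two fruits, at (273,174) and (316,97). I'll turn to yaw 57 so the gripper body clears the pot lug, then descend on the first.

Request:
send_rows:
  plan:
    - [68,0,0,0,0,0,-0.15]
    - [68,0,0,10,0,0,-0.15]
    - [68,0,0,20,0,0,-0.15]
    - [68,0,0,30,0,0,0]
    - [68,0,0,30,0,0,0]
    - [68,0,0,30,0,0,0]
    - [68,0,0,30,0,0,0]
    - [68,0,0,30,0,0,0]
    - [68,0,0,20,0,0,0]
    - [68,0,0,10,0,0,0]
    - [68,0,0,5,0,0,0]
    - [68,0,0,0,0,0,0]
  grip_force: 8

```text
time_s: 14.3
tool_pos: [0.5841, 0.1001, 0.0411]
tool_rot: [180.0, -0.0, 56.3]
force: [0.7, -0.7, 0.1]
grip_width: 0.0682
```

Run:
```python
from h import *
go([.584,.0995,.0185]);o=env.get_obs();print(o['tool_pos'],o['force'],o['tool_rot'][2])
```

```text
shift x y z mm [-0.6  0.3 22.6] 
[0.58406685 0.10013167 0.04107595] [ 0.7258249  -0.6506117   0.12561175] 56.26387381010404
```

Request:
send_rows:
  plan:
    - [68,0,0,10,0,0,0]
    - [68,0,0,8,0,0,0]
    - [68,0,0,4,0,0,0]
    - [68,0,0,0,0,0,0]
    - [60,0,0,0,0,0,0]
    - [56,0,0,0,0,0,0]
    - [52,0,0,0,0,0,0]
    - [48,0,0,0,0,0,0]
    - [44,0,0,0,0,0,0]
    - [44,0,0,0,0,0,0]
    - [44,0,0,0,0,0,0]
  grip_force: 8

```text
time_s: 15.4
tool_pos: [0.5841, 0.1001, 0.0192]
tool_rot: [180.0, -0.0, 56.3]
force: [-0.0, 0.1, 1.6]
grip_width: 0.0548
```

Request:
send_rows:
  plan:
    - [44,0,0,-5,0,0,0]
    - [44,0,0,-10,0,0,0]
    - [44,0,0,-20,0,0,0]
    - [44,0,0,-25,0,0,0]
    - [44,0,0,-30,0,0,0]
    - [44,0,0,-30,0,0,0]
    - [44,0,0,-30,0,0,0]
    - [44,0,0,-30,0,0,0]
    - [44,0,0,-30,0,0,0.1]
    - [44,0,0,-10,0,0,0.13]
    - [44,0,0,0,0,0,0.13]
    - [44,0,0,0,0,0,0.1]

```text
time_s: 16.6
tool_pos: [0.584, 0.1003, 0.2403]
tool_rot: [179.9, -0.1, 29.6]
force: [-0.1, -0.4, -0.4]
grip_width: 0.0548
```

Run:
```python
from h import *
o=env.get_obs();print(o['tool_pos'],o['force'],o['tool_rot'][2],o['grip_width'])
im=snap('top','t5.png');find('top',['basket','bail_grip','bail','fruit1_mid'],.07)
cv2.imwrite('pics/t5c.png',cv2.resize(im[150:290,350:490,::-1],None,fx=4,fy=4,interpolation=cv2.INTER_CUBIC))
```

```text
[0.58398477 0.10027765 0.24034048] [-0.13709019 -0.35981406 -0.41162543] 29.63621250932377 0.05484020714588055
top basket 0.67 c 417 227 rect [388, 193, 451, 253] w [ 0.481 -0.403  0.07 ]
top bail_grip 0.81 c 408 205 rect [389, 193, 440, 244] w [ 0.547 -0.378  0.07 ]
top bail 0.48 c 404 200 rect [391, 190, 415, 230] w [ 0.563 -0.366  0.07 ]
top bail 0.46 c 288 131 rect [273, 115, 302, 155] w [ 0.779 -0.006  0.07 ]
```

View pics/t5c.png

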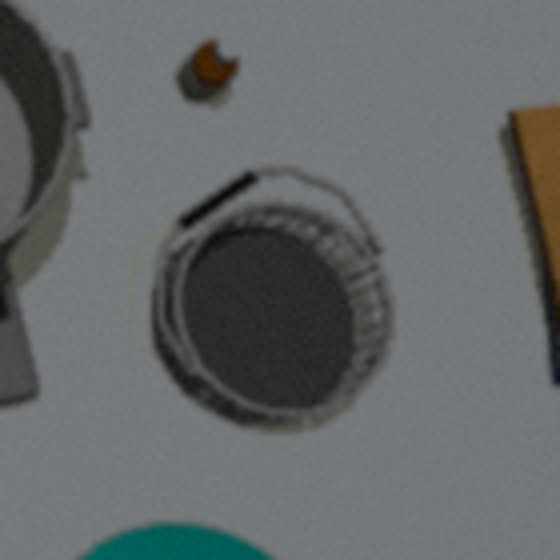

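Run:
```python
from h import *
print(ray('top',417.5,229.5,.004))
a=ray('top',395.75,205.5,.091);b=ray('top',413.75,194.25,.091);m=(a+b)/2;d=b-a
print(a,b,m,np.linalg.norm(d),np.degrees(np.arctan2(d[1],d[0])))
go([.48,-.412,.24],30)
```

```text
[ 0.48444717 -0.42704785  0.004     ]
[ 0.53931339 -0.33463505  0.091     ] [ 0.57608395 -0.39023536  0.091     ] [ 0.55769867 -0.36243521  0.091     ] 0.06665935393967698 -56.52184865089756
shift x y z mm [-346.1  391.5   -0.9] turn tz rad 0.001 q7 -78.8
```

Request:
send_rows:
  plan:
    - [44,-14,16,0,0,0,0]
    - [44,-28,31,0,0,0,0]
    - [44,-31,35,0,0,0,0]
    - [44,-31,35,0,0,0,0]
    - [44,-31,35,0,0,0,0]
    - [44,-31,35,0,0,0,0]
    - [44,-31,35,0,0,0,0]
    - [44,-31,35,0,0,0,0]
    - [44,-31,35,0,0,0,0]
    - [44,-31,35,0,0,0,0]
    - [44,-31,35,0,0,0,0]
    - [44,-25,29,0,0,0,0]

```text
time_s: 18.05
tool_pos: [0.4773, -0.4144, 0.2388]
tool_rot: [180.0, 0.1, 29.9]
force: [0.9, -0.2, -0.9]
grip_width: 0.0549
```

Request:
send_rows:
  plan:
    - [44,0,0,0,0,0,-0.06]
    - [44,0,0,0,0,0,0]
    - [44,0,0,0,0,0,0]
    - [44,0,0,0,0,0,0]

```text
time_s: 18.45
tool_pos: [0.4796, -0.4099, 0.2391]
tool_rot: [-180.0, -0.0, 33.5]
force: [0.7, -0.5, -0.8]
grip_width: 0.0547
```

Run:
```python
from h import *
snap('wrist','w6.png')
o=env.get_obs();print(o['tool_pos'],o['force'],o['tool_rot'],o['grip_width'],o['qpos'][6])
print(proj('wrist',[.48,-.414,.07]),proj('wrist',[.558,-.362,.091]),ray('wrist',280,200,.07))
```

```text
[ 0.47960145 -0.40998788  0.23922562] [ 0.02416397 -0.20008009 -0.34677126] [ 1.79988480e+02 -1.85720614e-02  3.34488557e+01] 0.05450684414686548 -22.198342844872954
(np.float64(276.0055687655115), np.float64(186.43990433193116)) (np.float64(276.12579967826605), np.float64(76.3339405115897)) [ 0.47140673 -0.42413548  0.07      ]
```

View pics/w6.png

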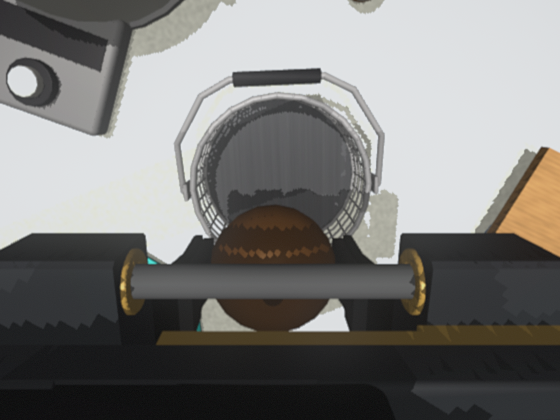

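The basket is directly below, with its ears at (185,190) and (375,185) and its bail grip at (277,76). This matches the estimate.

Run:
```python
from h import *
c=(ray('wrist',185,190,.073)+ray('wrist',375,185,.073))/2
a=ray('wrist',234,78.5,.091);b=ray('wrist',320,74,.091);d=b-a
print(c,(a+b)/2,np.degrees(np.arctan2(d[1],d[0])),'start',ray('wrist',27,78,.033))
x=np.array([np.cos(np.radians(33.5)),np.sin(np.radians(33.5)),0])
go(c-x*.036+[0,0,.028-c[2]],33.5)
```

```text
[ 0.48161002 -0.41708289  0.073     ] [ 0.55840907 -0.36250774  0.091     ] -53.673452659714435 start [ 0.43110101 -0.16447374  0.033     ]
shift x y z mm [-38.2   7.1 211.2] turn tz rad -0.001 q7 -22.2
```

Request:
send_rows:
  plan:
    - [44,-19,3,0,0,0,0]
    - [44,-19,4,10,0,0,-0.03]
    - [44,0,0,25,0,0,0]
    - [44,0,0,30,0,0,0]
    - [44,0,0,30,0,0,0]
    - [44,0,0,30,0,0,0]
    - [44,0,0,25,0,0,0]
    - [44,0,0,15,0,0,0]
    - [44,0,0,15,0,0,0]
    - [44,0,0,10,0,0,0]
    - [44,0,0,5,0,0,0]
    - [44,0,0,0,0,0,0]

```text
time_s: 19.7
tool_pos: [0.4509, -0.4381, 0.0438]
tool_rot: [-180.0, 0.0, 35.1]
force: [-1.0, 0.5, -0.2]
grip_width: 0.055
```

Request:
send_rows:
  plan:
    - [44,0,0,6,0,0,0]
    - [44,0,0,5,0,0,0]
    - [44,0,0,4,0,0,0]
    - [44,0,0,0,0,0,0]
    - [44,0,0,0,0,0,0]

```text
time_s: 20.2
tool_pos: [0.4509, -0.4381, 0.0289]
tool_rot: [-180.0, 0.0, 35.1]
force: [0.3, -0.3, -0.1]
grip_width: 0.0551
```

Request:
send_rows:
  plan:
    - [44,0,0,4,0,0,0]
    - [44,0,0,2,0,0,0]
    - [44,0,0,0,0,0,0]
    - [60,0,0,0,0,0,0]
    - [66,0,0,0,0,0,0]
    - [66,0,0,0,0,0,0]
    - [66,0,0,-15,0,0,0]
    - [66,0,0,-30,0,0,0]
    - [66,0,0,-40,0,0,0]
    - [66,0,0,-40,0,0,0]
    - [66,0,0,-45,0,0,0]
    - [66,0,0,-45,0,0,0]

```text
time_s: 21.4
tool_pos: [0.4508, -0.4378, 0.2412]
tool_rot: [179.9, -0.0, 35.1]
force: [0.4, -0.7, -0.6]
grip_width: 0.0659
```

Run:
```python
from h import *
snap('top');find('top',['fruit1_mid','basket','tray'],.03)
o=env.get_obs();print(o['tool_pos'],o['force'],o['tool_rot'])
go([.675,.105,.25],30)
```

```text
top fruit1_mid 0.69 c 425 238 rect [417, 228, 437, 246] w [ 0.452 -0.439  0.03 ]
top basket 0.76 c 413 224 rect [388, 193, 445, 255] w [ 0.495 -0.404  0.03 ]
top tray 0.58 c 238 182 rect [211, 153, 268, 210] w [0.613 0.148 0.03 ]
[ 0.45162559 -0.43853545  0.2407732 ] [-0.440983    0.28601548 -0.29468178] [ 1.79747066e+02 -3.36946810e-02  3.50633447e+01]
shift x y z mm [ 495.1 -316.6   -9.2] turn tz rad 0.088 q7 -16.7
```

Request:
send_rows:
  plan:
    - [68,20,-13,-5,0,0,0]
    - [68,38,-24,-5,0,0,0]
    - [68,42,-27,0,0,0,0]
    - [68,42,-27,0,0,0,0]
    - [68,42,-27,0,0,0,0]
    - [68,42,-27,0,0,0,0]
    - [68,42,-27,0,0,0,0]
    - [68,42,-27,0,0,0,0]
    - [68,42,-27,0,0,0,0]
    - [68,42,-27,0,0,0,0]
    - [68,42,-27,0,0,0,0]
    - [68,42,-27,0,0,0,0]

```text
time_s: 22.8
tool_pos: [0.6655, 0.0892, 0.2464]
tool_rot: [-179.9, 0.1, 35.0]
force: [0.2, -1.2, 0.8]
grip_width: 0.0679
```

Request:
send_rows:
  plan:
    - [68,12,-7,0,0,0,0.1]
    - [68,0,0,0,0,0,0.15]
    - [68,0,0,0,0,0,0.15]
    - [68,0,0,0,0,0,0.15]
    - [68,0,0,0,0,0,0.15]
    - [68,0,0,0,0,0,0.15]
    - [68,0,0,0,0,0,0.03]
    - [68,0,0,0,0,0,0]
    - [68,0,0,0,0,0,0]
    - [68,0,0,0,0,0,0]

```text
time_s: 23.8
tool_pos: [0.6715, 0.1003, 0.2476]
tool_rot: [180.0, 0.0, -15.3]
force: [0.3, 0.7, -0.2]
grip_width: 0.0678
```

Run:
```python
from h import *
snap('wrist','w7.png');
for r in env.regions_of('wrist','fruit1_mid'):
    x=r['rect'];p=ray('wrist',(x[0]+x[2])/2,(x[1]+x[3])/2,.031);print(r['confidence'],x,p)
    go([p[0],p[1],.019],-15)
o=env.get_obs();print(o['tool_pos'],o['tool_rot'],o['qpos'][6])
```

```text
0.31 [136.7, 117.7, 344.7, 318.3] [0.6360973  0.14462051 0.031     ]
shift x y z mm [-46.  -33.3 228.8] turn tz rad -0.006 q7 -122.8
[0.67163263 0.10033735 0.24782495] [ 1.79996607e+02  1.08791426e-02 -1.53170901e+01] -122.75608311022269
```

View pics/w7.png

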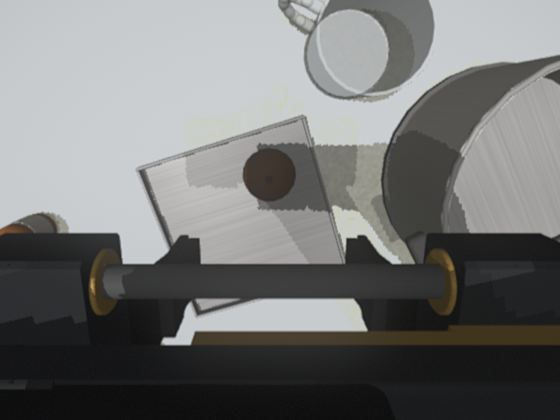

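Run:
```python
from h import *
p=ray('wrist',269.5,174,.030);print(p);go([p[0],p[1],.019])
```

```text
[0.67365877 0.1023834  0.03      ]
shift x y z mm [  1.4  -2.5 228.8]
```

Request:
send_rows:
  plan:
    - [68,1,-2,5,0,0,0]
    - [68,0,0,20,0,0,0]
    - [68,0,0,30,0,0,0]
    - [68,0,0,30,0,0,0]
    - [68,0,0,30,0,0,0]
    - [68,0,0,30,0,0,0]
    - [68,0,0,30,0,0,0]
    - [68,0,0,20,0,0,0]
    - [68,0,0,15,0,0,0]
    - [68,0,0,10,0,0,0]
    - [68,0,0,8,0,0,0]
    - [68,0,0,0,0,0,0]

```text
time_s: 25.1
tool_pos: [0.6728, 0.102, 0.0192]
tool_rot: [180.0, 0.1, -15.4]
force: [-0.1, -0.3, -0.5]
grip_width: 0.0681
```

Request:
send_rows:
  plan:
    - [60,0,0,1,0,0,0]
    - [56,0,0,0,0,0,0]
    - [52,0,0,0,0,0,0]
    - [48,0,0,0,0,0,0]
    - [44,0,0,0,0,0,0]
    - [44,0,0,0,0,0,0]
    - [44,0,0,0,0,0,0]
    - [44,0,0,-5,0,0,0]
    - [44,0,0,-15,0,0,0]
    - [44,0,0,-25,0,0,0]
    - [44,0,0,-30,0,0,0]
    - [44,0,0,-30,0,0,0]
  grip_force: 8

```text
time_s: 26.3
tool_pos: [0.6727, 0.102, 0.1253]
tool_rot: [180.0, 0.0, -15.4]
force: [1.2, 0.3, -0.7]
grip_width: 0.055
```

Request:
send_rows:
  plan:
    - [44,0,0,-40,0,0,0]
    - [44,0,0,-40,0,0,0]
    - [44,0,0,-30,0,0,0]
    - [44,0,0,-10,0,0,-0.1]
    - [44,0,0,0,0,0,-0.14]
    - [44,0,0,0,0,0,-0.14]
    - [44,0,0,0,0,0,-0.14]
    - [44,0,0,0,0,0,-0.14]
    - [44,0,0,0,0,0,-0.14]
    - [44,0,0,0,0,0,-0.08]
    - [44,0,0,0,0,0,0]

```text
time_s: 27.4
tool_pos: [0.6729, 0.102, 0.2444]
tool_rot: [-180.0, 0.0, 35.1]
force: [1.1, 0.4, -0.1]
grip_width: 0.0546
```

Run:
```python
from h import *
o=env.get_obs();print(o['tool_pos'],o['grip_width'],o['qpos'][6])
snap('top');find('top',['fruit1_mid','basket','bail_grip'],.03)
c=np.array([.482,-.417]);x=np.array([np.cos(.611),np.sin(.611)])
go([*(c+.024*x),.24],35)
```

```text
[0.67292189 0.10196767 0.24444295] 0.05457014372474676 -74.85326859480631
top fruit1_mid 0.79 c 424 239 rect [416, 226, 436, 246] w [ 0.451 -0.437  0.03 ]
top fruit1_mid 0.71 c 231 184 rect [211, 154, 258, 209] w [0.608 0.169 0.03 ]
top basket 0.58 c 416 225 rect [387, 190, 449, 255] w [ 0.492 -0.413  0.03 ]
top basket 0.43 c 338 241 rect [334, 239, 342, 245] w [ 0.434 -0.171  0.03 ]
top bail_grip 0.81 c 406 198 rect [396, 191, 416, 209] w [ 0.58  -0.386  0.03 ]
shift x y z mm [-430.1  315.7    4.2] turn tz rad -0.0 q7 -74.9
```

Request:
send_rows:
  plan:
    - [44,-16,12,0,0,0,0]
    - [44,-32,24,0,0,0,0]
    - [44,-38,28,0,0,0,0]
    - [44,-38,28,0,0,0,0]
    - [44,-38,28,0,0,0,0]
    - [44,-38,28,0,0,0,0]
    - [44,-38,28,0,0,0,0]
    - [44,-38,28,0,0,0,0]
    - [44,-38,28,0,0,0,0]
    - [44,-38,28,0,0,0,0]
    - [44,-38,28,0,0,0,0]
    - [44,-40,18,0,0,0,0]

```text
time_s: 28.8
tool_pos: [0.4962, -0.3977, 0.2439]
tool_rot: [180.0, -0.0, 35.0]
force: [0.3, -0.1, 0.4]
grip_width: 0.0545
```

Request:
send_rows:
  plan:
    - [44,0,0,0,0,0,0]
    - [44,0,0,0,0,0,0]
    - [44,0,0,0,0,0,0]

```text
time_s: 29.1
tool_pos: [0.4979, -0.3939, 0.2441]
tool_rot: [-180.0, -0.1, 35.1]
force: [0.2, 0.4, -0.1]
grip_width: 0.0549
```

Run:
```python
from h import *
o=env.get_obs();print(o['tool_pos'],o['grip_width'],o['tool_rot'][2])
snap('wrist','w8.png')
c=np.array([.482,-.417]);x=np.array([np.cos(.611),np.sin(.611)])
print(proj('wrist',[*c,.07]))
go([*(c+.024*x),.028],35)
```

```text
[ 0.49788138 -0.39389885  0.24413969] 0.05490341196661715 35.135748652629346
(np.float64(282.62383434685654), np.float64(211.2997940546448))
shift x y z mm [ -2.7   9.9 216.2] turn tz rad 0.003 q7 -23.4
```

View pics/w8.png

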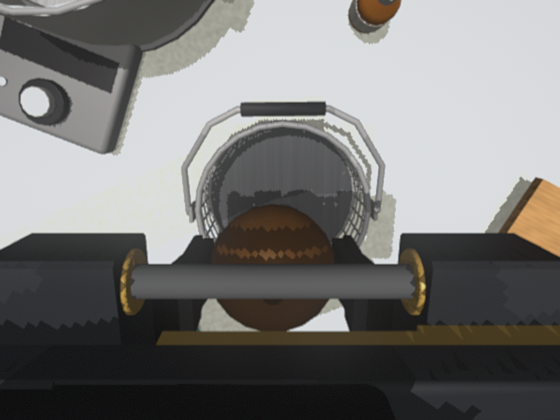

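The basket hasn't moved: its ears sit around row 211, with the midpoint at column 283. I'll lower the second fruit.

Request:
send_rows:
  plan:
    - [44,-2,5,0,0,0,0]
    - [44,0,4,10,0,0,0]
    - [44,0,0,25,0,0,0]
    - [44,0,0,30,0,0,0]
    - [44,0,0,30,0,0,0]
    - [44,0,0,30,0,0,0]
    - [44,0,0,30,0,0,0]
    - [44,0,0,20,0,0,0]
    - [44,0,0,15,0,0,0]
    - [44,0,0,13,0,0,0]
    - [44,0,0,7,0,0,0]
    - [44,0,0,0,0,0,0]

```text
time_s: 30.35
tool_pos: [0.5002, -0.4037, 0.0332]
tool_rot: [-179.9, 0.0, 35.1]
force: [0.2, -0.5, -0.7]
grip_width: 0.0551
```

Request:
send_rows:
  plan:
    - [44,0,0,2,0,0,0]
    - [44,0,0,2,0,0,0]
    - [44,0,0,0,0,0,0]
    - [44,0,0,0,0,0,0]

```text
time_s: 30.75
tool_pos: [0.5007, -0.4042, 0.0304]
tool_rot: [180.0, -0.0, 35.0]
force: [0.4, -0.3, 0.7]
grip_width: 0.0547
```

Request:
send_rows:
  plan:
    - [44,0,0,3,0,0,0]
    - [44,0,0,2,0,0,0]
    - [44,0,0,0,0,0,0]
    - [60,0,0,0,0,0,0]
    - [66,0,0,0,0,0,0]
    - [66,0,0,0,0,0,0]
    - [66,0,0,-10,0,0,0]
    - [66,0,0,-25,0,0,0]
    - [66,0,0,-40,0,0,0]
    - [66,0,0,-40,0,0,0]
    - [66,-20,0,-45,0,0,0]
    - [66,-20,0,-45,0,0,0]

```text
time_s: 31.95
tool_pos: [0.4678, -0.4262, 0.2326]
tool_rot: [180.0, -0.0, 35.2]
force: [0.2, -1.1, -0.4]
grip_width: 0.0659
```

Request:
send_rows:
  plan:
    - [66,0,0,0,0,0,0]
    - [66,0,0,0,0,0,0]
    - [66,0,0,0,0,0,0]

```text
time_s: 32.25
tool_pos: [0.4677, -0.4259, 0.2291]
tool_rot: [-179.9, -0.0, 35.1]
force: [-0.6, -0.7, -0.6]
grip_width: 0.066
```

Run:
```python
from h import *
o=env.get_obs();print(o['tool_pos'],o['grip_width'],o['tool_rot'][2])
snap('wrist','w9.png')
find('wrist',['fruit1_mid','bail_grip'],.03);print(ray('wrist',270,100,.091))
```

```text
[ 0.46767377 -0.42593023  0.22914135] 0.06600409409420348 35.101118108482964
wrist fruit1_mid 0.59 c 273 200 rect [245, 175, 299, 227] w [ 0.45  -0.439  0.03 ]
wrist fruit1_mid 0.55 c 13 50 rect [0, 33, 25, 69] w [ 0.428 -0.164  0.03 ]
wrist bail_grip 0.65 c 271 76 rect [165, 45, 382, 170] w [ 0.546 -0.369  0.03 ]
[ 0.52648213 -0.38180851  0.091     ]
```

View pics/w9.png

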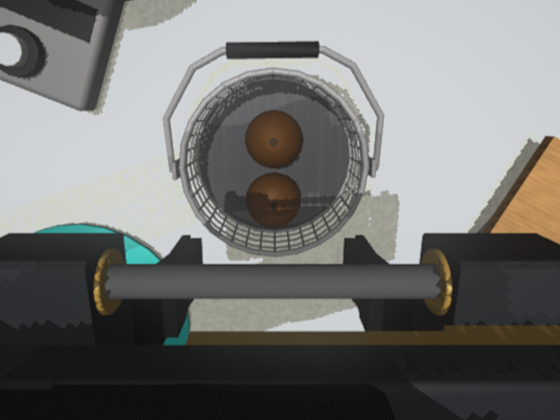

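Both fruits are in the basket, at (274,139) and (273,200). The bail grip is centred at (272.5,49). Next is the bail.

Run:
```python
from h import *
a=ray('wrist',228,49.5,.091);b=ray('wrist',318,49,.091);d=b-a;m=(a+b)/2
e=(ray('wrist',176,168,.073)+ray('wrist',372,166,.073))/2
print(a,b,m,np.degrees(np.arctan2(d[1],d[0])),'basket c',e, 'dir',np.degrees(np.arctan2(*(m-e)[1::-1])),np.hypot(*(m-e)[:2]))
go([m[0],m[1],.13],125)
print('pot?',ray('wrist',13,48,.033))
```

```text
[ 0.53827689 -0.33482743  0.091     ] [ 0.57761865 -0.39011434  0.091     ] [ 0.55794777 -0.36247088  0.091     ] -54.56462702174976 basket c [ 0.48301459 -0.41621321  0.073     ] dir 35.6482157529001 0.09221289939922543
shift x y z mm [110.3   0.2  98.2] turn tz rad -1.569 q7 -19.4
pot? [ 0.43079507 -0.16546606  0.033     ]
```

Request:
send_rows:
  plan:
    - [50,30,0,0,0,0,0]
    - [50,40,0,0,0,0,0]
    - [50,40,0,0,0,0,-0.13]
    - [50,0,0,0,0,0,-0.15]
    - [50,0,0,0,0,0,-0.15]
    - [50,0,0,0,0,0,-0.15]
    - [50,0,0,0,0,0,-0.15]
    - [50,0,0,0,0,0,-0.15]
    - [50,0,0,0,0,0,-0.15]
    - [50,0,0,0,0,0,-0.15]
    - [50,0,0,0,0,0,-0.15]
    - [50,0,0,0,0,0,-0.15]

```text
time_s: 33.6
tool_pos: [0.5577, -0.363, 0.2287]
tool_rot: [-180.0, -0.1, 120.3]
force: [0.4, -0.4, 0.1]
grip_width: 0.0499
```

Request:
send_rows:
  plan:
    - [40,0,0,20,0,0,-0.09]
    - [40,0,0,30,0,0,0]
    - [40,0,0,20,0,0,0]
    - [40,0,0,15,0,0,0]
    - [40,0,0,5,0,0,0]
    - [40,0,0,0,0,0,0]
    - [40,0,0,0,0,0,0]

```text
time_s: 34.3
tool_pos: [0.5585, -0.3638, 0.141]
tool_rot: [180.0, 0.1, 125.0]
force: [0.4, -0.2, 0.2]
grip_width: 0.04
```

Run:
```python
from h import *
o=env.get_obs();print(o['tool_pos'],o['grip_width'],o['tool_rot'],o['qpos'])
go([.558,-.3625,.078],125)
snap('wrist','w10.png');find('wrist',['fruit1_mid','basket','bail_grip'],.03)
```

```text
[ 0.55846378 -0.36383802  0.14095774] 0.039959454276230814 [1.79962769e+02 7.98906990e-02 1.25020358e+02] [ 57.51356706  27.15483866 -35.88948466  85.49333201  16.29743809
  72.53420623  54.76825818]
shift x y z mm [ 1.4  0.4 63. ] turn tz rad 0.0 q7 54.8
wrist fruit1_mid 0.78 c 98 198 rect [54, 164, 138, 230] w [ 0.449 -0.439  0.03 ]
wrist basket 0.87 c 159 159 rect [6, 66, 282, 330] w [ 0.472 -0.387  0.03 ]
wrist basket 0.65 c 240 172 rect [111, 67, 285, 332] w [ 0.526 -0.361  0.03 ]
wrist bail_grip 0.56 c 240 171 rect [110, 69, 284, 329] w [ 0.526 -0.36   0.03 ]
```

View pics/w10.png

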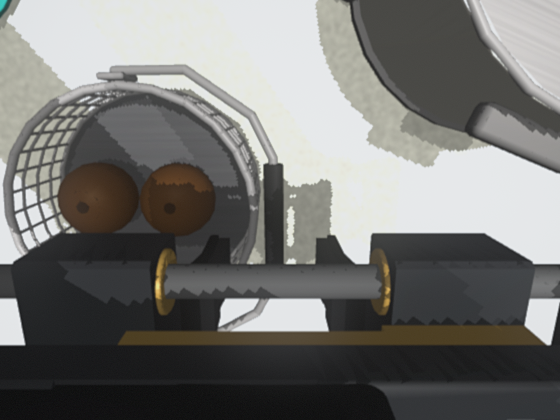

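The grip bar, at column 273, is centred between the open fingers. I'll descend and close lightly.

Request:
send_rows:
  plan:
    - [40,1,0,20,0,0,0]
    - [40,0,0,20,0,0,0]
    - [40,0,0,15,0,0,0]
    - [40,0,0,8,0,0,0]
    - [40,0,0,0,0,0,0]
    - [30,0,0,0,0,0,0]
    - [20,0,0,0,0,0,0]
    - [10,0,0,0,0,0,0]
    - [0,0,0,0,0,0,0]
    - [0,0,0,0,0,0,0]
  grip_force: 12

```text
time_s: 35.5
tool_pos: [0.5577, -0.3629, 0.0775]
tool_rot: [180.0, 0.1, 125.0]
force: [1.0, 0.2, 0.4]
grip_width: 0.0116
```

Request:
send_rows:
  plan:
    - [0,0,0,0,0,0,0]
    - [0,-1.5,0,-9,0,0,0]

```text
time_s: 35.7
tool_pos: [0.5569, -0.3638, 0.0848]
tool_rot: [-179.9, -0.1, 125.0]
force: [-0.3, -0.4, -1.7]
grip_width: 0.0118
```

Request:
send_rows:
  plan:
    - [0,1.5,-8,-13.5,0,0,0]
    - [0,0,-7.5,-12.3,0,0,0]
    - [0,0,-9,-11.1,0,0,0]
    - [0,0,-10.8,-9.5,0,0,0]
    - [0,0,-12,-7.8,0,0,0]
    - [0,0,-13,-6,0,0,0]
    - [0,0,-13.8,-3.9,0,0,0]
    - [0,0,-14.2,-1.8,0,0,0]
    - [0,0,-4,0,0,0,0]
    - [0,0,0,0,0,0,0]
    - [0,0,0,0,0,0,0]

```text
time_s: 36.8
tool_pos: [0.4802, -0.4176, 0.1538]
tool_rot: [-179.9, 0.1, 124.9]
force: [-0.8, 1.4, 8.6]
grip_width: 0.0111
```

Run:
```python
from h import *
o=env.get_obs();print(o['tool_pos'],o['grip_width'],o['tool_rot'],o['force'])
im=snap('scene');cv2.imwrite('pics/s11.png',cv2.resize(im[170:350,60:320,::-1],None,fx=3,fy=3,interpolation=cv2.INTER_CUBIC))
```

```text
[ 0.48022438 -0.41762501  0.15381741] 0.011113035342389147 [-1.79905443e+02  9.73024718e-02  1.24907510e+02] [-0.76221564  1.43395764  8.58927837]
```

View pics/s11.png

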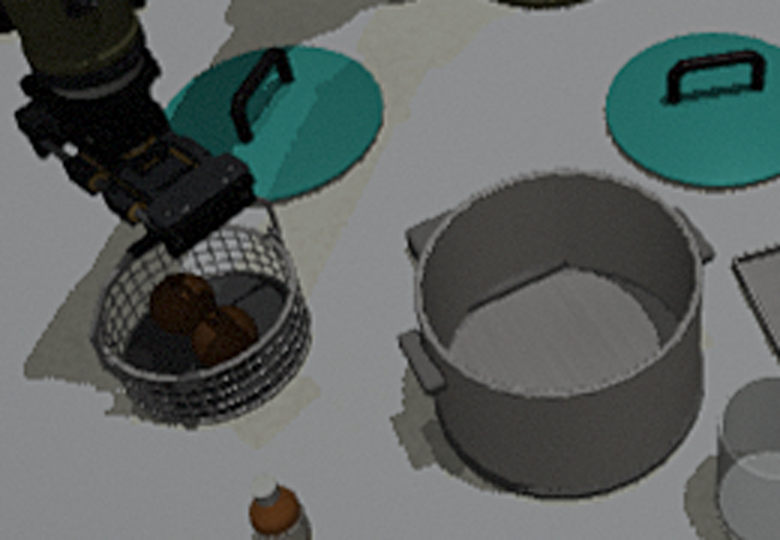

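The bail is upright in the gripper and both fruits are in the basket, which is standing on the desk. I'll tighten the grip and lift.

Request:
send_rows:
  plan:
    - [0,0,0,0,0,0,0]
    - [0,0,0,0,0,0,0]
    - [0,0,0,0,0,0,0]
    - [0,0,0,-3,0,0,0]
    - [0,0,0,-5,0,0,0]
    - [0,0,0,-7,0,0,0]
    - [0,0,0,-8,0,0,0]
    - [0,0,0,-10,0,0,0]
    - [0,0,0,-10,0,0,0]
    - [0,0,0,-7,0,0,0]
    - [0,0,0,0,0,0,0]
    - [0,0,0,0,0,0,0]
  grip_force: 40

```text
time_s: 38.05
tool_pos: [0.4816, -0.4159, 0.202]
tool_rot: [-180.0, 0.0, 125.0]
force: [-0.0, 0.1, -4.4]
grip_width: 0.0106
```

Run:
```python
from h import *
o=env.get_obs();print(o['tool_pos'],o['grip_width'],o['tool_rot'],o['force'])
im=snap('scene');cv2.imwrite('pics/s12.png',cv2.resize(im[170:350,60:320,::-1],None,fx=3,fy=3,interpolation=cv2.INTER_CUBIC))
```

```text
[ 0.48163368 -0.41587227  0.20195785] 0.010592992518415716 [-1.79994919e+02  1.88915966e-02  1.25015249e+02] [-0.01542704  0.10174298 -4.44631176]
```

View pics/s12.png

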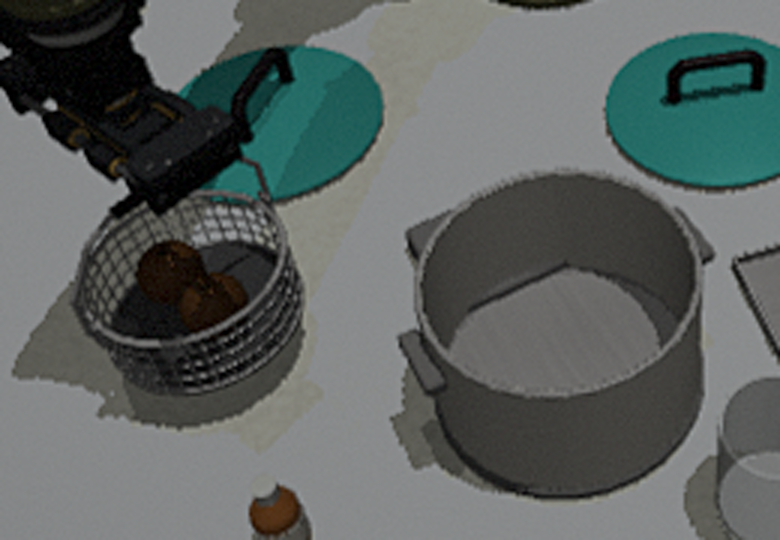

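The basket hangs level with both fruits in it, and the force is about -4.4 N. I'll refine the pot centre before carrying it across.

```bash
cat > pot.py <<'E'
from h import *
from scipy.optimize import minimize
t=np.linspace(0,2*np.pi,90)
for cam in('top','scene'):
    snap(cam)
    for r in env.regions_of(cam,'pot')[:1]:
        m=r['region'].astype(np.uint8)
        m=cv2.morphologyEx(m,cv2.MORPH_OPEN,np.ones((25,25),np.uint8))
        def hull(p):
            pts=np.array([proj(cam,[p[0]+.114*np.cos(a),p[1]+.114*np.sin(a),z]) for z in(0,.145) for a in t],np.float32)
            k=np.zeros(m.shape,np.uint8);cv2.fillConvexPoly(k,(cv2.convexHull(pts)*16).astype(np.int32),1,shift=4);return k
        def f(p):
            k=hull(p);return -(k&m).sum()/(k|m).sum()
        s=minimize(f,[.608,-.134],method='Nelder-Mead',options=dict(initial_simplex=[[.62,-.134],[.6,-.12],[.6,-.145]]))
        print(cam,r['confidence'],s.x,s.fun)
E
python3 pot.py; python3 -c "
from h import *
go([.608,-.134,.335],None)"
```

```text
shift x y z mm [ 158.   265.4 -133.8] pot.py:13: RuntimeWarning: overflow encountered in scalar negative
  k=hull(p);return -(k&m).sum()/(k|m).sum()
Traceback (most recent call last):
  File "pot.py", line 14, in <module>
    s=minimize(f,[.608,-.134],method='Nelder-Mead',options=dict(initial_simplex=[[.62,-.134],[.6,-.12],[.6,-.145]]))
  File "pot.py", line 13, in f
    k=hull(p);return -(k&m).sum()/(k|m).sum()
  File "pot.py", line 10, in hull
    pts=np.array([proj(cam,[p[0]+.114*np.cos(a),p[1]+.114*np.sin(a),z]) for z in(0,.145) for a in t],np.float32)
                  ~~~~^^^^^^^^^^^^^^^^^^^^^^^^^^^^^^^^^^^^^^^^^^^^^^^^^
  File "h.py", line 12, in proj
    c=env.get_calibration(cam);T=np.array(c['extrinsics'])
ValueError: time passes only in moves, steps and waits
```

```bash
sed -i 's/^import numpy as np, cv2/import numpy as np, cv2, functools/; s/^def proj(cam,p):/@functools.cache\ndef cal(cam): return env.get_calibration(cam)\ndef proj(cam,p):/' h.py
python3 - <<'E'
s=open('h.py').read();a,b=s.split('def proj(cam,p):');b=b.replace("c=env.get_calibration(cam)","c=cal(cam) if cam!='wrist' else env.get_calibration(cam)",1);open('h.py','w').write(a+'def proj(cam,p):'+b)
E
sed -i 's/return -(k&m).sum()/return -1.0*(k\&m).sum()/' pot.py; python3 pot.py
```

```text
top 0.6 [ 0.6011192  -0.12865958] -0.8031591737545565
scene 0.81 [ 0.61020782 -0.12989018] -0.9683222958057395
```

Request:
send_rows:
  plan:
    - [0,0,0,-10,0,0,0]
    - [0,0,0,-20,0,0,0]
    - [0,0,0,-20,0,0,0]
    - [0,0,0,-20,0,0,0]
    - [0,0,0,-20,0,0,0]
    - [0,0,0,-20,0,0,0]
    - [0,0,5,-16,0,0,0]
    - [0,5,10,-8,0,0,0]
    - [0,8,15,0,0,0,0]
    - [0,12,20,0,0,0,0]
    - [0,13,21,0,0,0,0]
    - [0,13,21,0,0,0,0]

```text
time_s: 39.6
tool_pos: [0.5282, -0.3183, 0.3348]
tool_rot: [-180.0, -0.1, 125.1]
force: [0.1, -0.1, -3.7]
grip_width: 0.0104
```

Request:
send_rows:
  plan:
    - [0,13,21,0,0,0,0]
    - [0,13,21,0,0,0,0]
    - [0,13,21,0,0,0,0]
    - [0,13,21,0,0,0,0]
    - [0,13,21,0,0,0,0]
    - [0,13,21,0,0,0,0]
    - [0,12,20,0,0,0,0]
    - [0,9,16,0,0,0,0]
    - [0,6,9,0,0,0,0]
    - [0,2,2,0,0,0,0]
    - [0,0,0,0,0,0,0]
    - [0,0,0,0,0,0,0]

```text
time_s: 40.8
tool_pos: [0.6076, -0.1358, 0.3356]
tool_rot: [-179.9, 0.0, 124.9]
force: [-0.9, -0.3, -3.4]
grip_width: 0.0106
```

Run:
```python
from h import *
o=env.get_obs();print(o['tool_pos'],o['grip_width'],o['tool_rot'],o['force'])
go([.609,-.132,.18])
im=snap('scene');cv2.imwrite('pics/s13.png',cv2.resize(im[130:350,150:350,::-1],None,fx=2.7,fy=2.7,interpolation=cv2.INTER_CUBIC))
find('scene',['fruit1_mid','basket'],.2)
```

```text
[ 0.60755947 -0.135785    0.33558493] 0.010595193077421475 [-1.79934395e+02  2.72387119e-02  1.24908502e+02] [-0.85262453 -0.31370722 -3.436973  ]
shift x y z mm [  2.3   3.3 155.6] 
scene fruit1_mid 0.78 c 228 235 rect [217, 223, 241, 247] w [ 0.565 -0.157  0.2  ]
scene fruit1_mid 0.21 c 249 295 rect [193, 233, 299, 337] w [ 0.739 -0.152  0.2  ]
scene basket 0.77 c 242 248 rect [200, 200, 279, 276] w [ 0.612 -0.136  0.2  ]
```

View pics/s13.png

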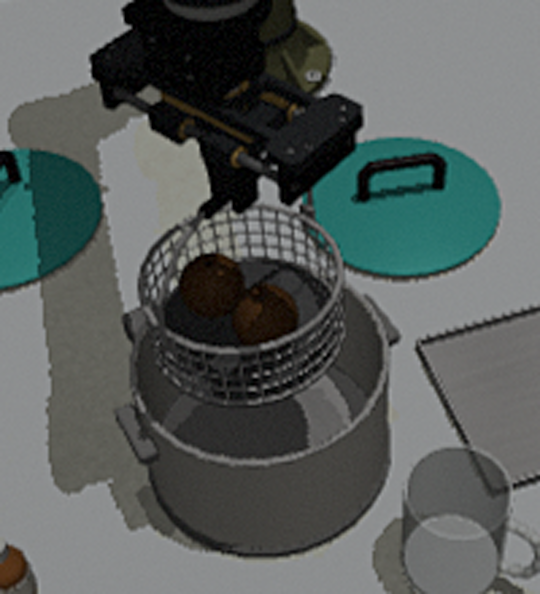

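The basket hangs level over the pot mouth with both fruits inside. I'll lower it.

Request:
send_rows:
  plan:
    - [0,2,2,5,0,0,0]
    - [0,0,1,12,0,0,0]
    - [0,0,0,16,0,0,0]
    - [0,0,0,16,0,0,0]
    - [0,0,0,16,0,0,0]
    - [0,0,0,16,0,0,0]
    - [0,0,0,16,0,0,0]
    - [0,0,0,16,0,0,0]
    - [0,0,0,14,0,0,0]
    - [0,0,0,12,0,0,0]
    - [0,0,0,8,0,0,0]
    - [0,0,0,4,0,0,0]

```text
time_s: 42.15
tool_pos: [0.6091, -0.1311, 0.1839]
tool_rot: [-180.0, -0.0, 125.0]
force: [-1.0, 0.1, -4.2]
grip_width: 0.011
```

Request:
send_rows:
  plan:
    - [0,0,0,3,0,0,0]
    - [0,0,0,3,0,0,0]
    - [0,0,0,3,0,0,0]
    - [0,0,0,2,0,0,0]
    - [0,0,0,1,0,0,0]
    - [0,0,0,0,0,0,0]

```text
time_s: 42.75
tool_pos: [0.6093, -0.1311, 0.1728]
tool_rot: [-180.0, 0.0, 125.0]
force: [0.1, -0.5, -3.8]
grip_width: 0.0107
```

Request:
send_rows:
  plan:
    - [0,0,0,1,0,0,0]
    - [0,0,0,1,0,0,0]
    - [0,0,0,1,0,0,0]
    - [0,0,0,1,0,0,0]
    - [0,0,0,0,0,0,0]
    - [0,0,0,0,0,0,0]

```text
time_s: 43.35
tool_pos: [0.611, -0.13, 0.1719]
tool_rot: [179.8, 0.2, 125.1]
force: [-1.6, 1.5, 9.0]
grip_width: 0.0104
```

Request:
send_rows:
  plan:
    - [0,0,0,-1.5,0,0,0]
    - [0,0,0,0,0,0,0]
    - [20,0,0,0,0,0,0]
    - [30,0,0,0,0,0,0]
    - [35,0,0,0,0,0,0]
    - [35,0,0,0,0,0,0]
    - [35,0,0,-5,0,0,0]
    - [35,0,0,-10,0,0,0]
    - [35,0,0,-20,0,0,0]
    - [35,0,0,-30,0,0,0]
    - [35,0,0,-40,0,0,0]
    - [35,0,0,-40,0,0,0]

```text
time_s: 44.55
tool_pos: [0.6091, -0.1309, 0.3175]
tool_rot: [180.0, 0.0, 125.0]
force: [0.2, -0.4, -0.1]
grip_width: 0.0348
```

Run:
```python
from h import *
o=env.get_obs();print(o['tool_pos'],o['force'],o['qpos'][6])
snap('scene');find('scene',['fruit1_mid','basket','bail_grip'],.05)
snap('top');find('top',['lid'],.02)
im=snap('wrist','w14.png');find('wrist',['fruit1_mid','basket','bail_grip'],.05)
go([.491,.4142,.31])
```

```text
[ 0.60905367 -0.13093762  0.31753503] [ 0.17412755 -0.41535134 -0.08586305] 35.76100728968187
scene fruit1_mid 0.63 c 246 283 rect [192, 226, 297, 334] w [ 0.601 -0.133  0.05 ]
scene fruit1_mid 0.56 c 237 278 rect [226, 263, 247, 287] w [ 0.58  -0.153  0.05 ]
scene basket 0.96 c 246 275 rect [214, 237, 282, 299] w [ 0.579 -0.128  0.05 ]
scene bail_grip 0.64 c 245 255 rect [221, 240, 268, 297] w [ 0.512 -0.115  0.05 ]
scene bail_grip 0.51 c 320 325 rect [298, 296, 351, 353] w [0.77  0.002 0.05 ]
top lid 0.91 c 152 219 rect [119, 186, 191, 256] w [0.487 0.412 0.02 ]
top lid 0.74 c 248 273 rect [211, 236, 286, 311] w [0.329 0.103 0.02 ]
top lid 0.61 c 418 321 rect [406, 282, 435, 358] w [ 0.204 -0.412  0.02 ]
top lid 0.3 c 318 205 rect [285, 141, 348, 256] w [ 0.551 -0.108  0.02 ]
wrist fruit1_mid 0.59 c 237 167 rect [212, 145, 261, 188] w [ 0.573 -0.154  0.05 ]
wrist fruit1_mid 0.31 c 274 180 rect [266, 85, 281, 265] w [ 0.617 -0.141  0.05 ]
wrist basket 0.9 c 268 170 rect [196, 83, 345, 262] w [ 0.605 -0.136  0.05 ]
wrist bail_grip 0.77 c 274 180 rect [268, 85, 281, 264] w [ 0.618 -0.142  0.05 ]
shift x y z mm [514.2 216.4   4.1]
```

Request:
send_rows:
  plan:
    - [35,0,0,0,0,0,0]
    - [35,0,0,0,0,0,0]
    - [35,0,0,0,0,0,0]
    - [35,0,0,0,0,0,0]
    - [35,0,0,0,0,0,0]

```text
time_s: 45.55
tool_pos: [0.6093, -0.1311, 0.3153]
tool_rot: [-180.0, 0.0, 125.0]
force: [-0.9, -0.6, -0.8]
grip_width: 0.0352
```

Run:
```python
from h import *
im=snap('wrist','w15.png');find('wrist',['fruit1_mid','basket','bail_grip'],.18)
```

```text
wrist fruit1_mid 0.6 c 236 166 rect [212, 146, 259, 190] w [ 0.572 -0.13   0.18 ]
wrist basket 0.79 c 268 169 rect [196, 83, 345, 263] w [ 0.595 -0.117  0.18 ]
wrist basket 0.22 c 274 180 rect [265, 83, 282, 264] w [ 0.604 -0.122  0.18 ]
wrist bail_grip 0.73 c 273 181 rect [268, 84, 281, 263] w [ 0.604 -0.123  0.18 ]
```

View pics/w15.png

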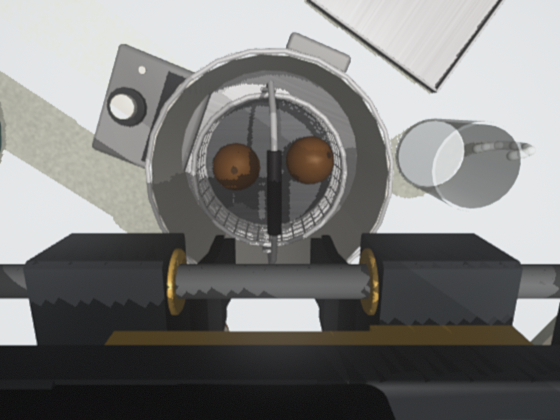

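The bail is standing upright, grip bar at (274,195), so it would foul the lid. I'll nudge it over with closed fingers, toward basket +x.

Request:
send_rows:
  plan:
    - [0,0,-20,0,0,0,0]
    - [0,0,-25,0,0,0,0]
    - [0,0,0,0,0,0,0]
    - [0,0,0,0,0,0,0]
    - [0,0,0,30,0,0,0]
    - [0,0,0,30,0,0,0]
    - [0,0,0,30,0,0,0]
    - [0,0,0,30,0,0,0]
    - [0,0,0,25,0,0,0]
    - [0,0,0,13,0,0,0]
    - [0,0,0,2,0,0,0]
    - [0,0,0,0,0,0,0]
  grip_force: 20

```text
time_s: 46.95
tool_pos: [0.5732, -0.1564, 0.156]
tool_rot: [179.9, 0.0, 125.1]
force: [1.2, 0.1, 0.4]
grip_width: 0.0007
```

Request:
send_rows:
  plan:
    - [0,0,10,0,0,0,0]
    - [0,0,10,0,0,0,0]
    - [0,0,10,0,0,0,0]
    - [0,0,10,0,0,0,0]
    - [0,0,10,0,0,0,0]
    - [0,0,10,0,0,0,0]
    - [0,0,10,0,0,0,0]
    - [0,0,10,0,0,0,0]
    - [0,0,10,0,0,0,0]
    - [0,0,8,0,0,0,0]
    - [0,0,0,0,0,0,0]
    - [0,0,0,0,0,0,0]

```text
time_s: 48.15
tool_pos: [0.6527, -0.1006, 0.1552]
tool_rot: [-180.0, -0.0, 125.0]
force: [0.5, -0.3, 0.1]
grip_width: -0.0001
```

Request:
send_rows:
  plan:
    - [0,0,-10,-10,0,0,0]
    - [0,0,-20,-30,0,0,0]
    - [40,0,-23,-40,0,0,0]
    - [60,0,0,-40,0,0,0]
    - [60,0,0,-35,0,0,0]
    - [60,0,0,0,0,0,0]
    - [60,0,0,0,0,0,0]

```text
time_s: 48.85
tool_pos: [0.609, -0.1319, 0.3118]
tool_rot: [180.0, 0.1, 124.9]
force: [-0.5, -0.7, -1.4]
grip_width: 0.0324
```

Run:
```python
from h import *
o=env.get_obs();print(o['tool_pos'],o['force'],o['qpos'][6])
im=snap('wrist','w16.png');find('wrist',['fruit1_mid','basket','bail_grip'],.109)
for y in (.094,-.094):
    u=np.radians(35);print(proj('wrist',[.609+y*np.cos(u),-.131+y*np.sin(u),.109]))
# dark-pixel map
g=im.max(2);print('\n'.join(''.join('#' if v<45 else '.' for v in r) for r in g[60:236:6,150:400:4]))
```

```text
[ 0.60897653 -0.13185074  0.31183956] [-0.54693288 -0.67331942 -1.40797256] 35.755124267745295
wrist fruit1_mid 0.86 c 236 166 rect [210, 145, 261, 192] w [ 0.571 -0.143  0.109]
wrist fruit1_mid 0.48 c 277 168 rect [195, 81, 370, 259] w [ 0.605 -0.121  0.109]
wrist basket 0.87 c 277 167 rect [195, 81, 371, 255] w [ 0.604 -0.12   0.109]
wrist bail_grip 0.73 c 341 161 rect [267, 83, 371, 257] w [ 0.653 -0.079  0.109]
(np.float64(368.7249152375083), np.float64(178.8414336588583))
(np.float64(179.36609325138724), np.float64(178.7102564442891))
...............................................................
...............................................................
...............................................................
...............................................................
...............................................................
...............................................................
...............................................................
...............................................................
..........................................
[... 665 characters left out ...]
.................................................#..........
....................................................#..........
....................................................#..........
....................................................#..........
...............................................................
...............................................................
...............................................................
...............................................................
...............................................................
...............................................................
..########..........................................##.........
```

The bail is now at its stop: the mask reaches column 371, and I predicted 368. I'll fit the pot rim from this view and then fetch the lid.

Run:
```python
from h import *
from scipy.ndimage import map_coordinates
im=cv2.imread('pics/w16.png',0).astype(np.float32);im=cv2.GaussianBlur(im,(0,0),1)
G=np.hypot(cv2.Sobel(im,cv2.CV_32F,1,0),cv2.Sobel(im,cv2.CV_32F,0,1));G=np.minimum(G,120)
c=env.get_calibration('wrist');T=np.array(c['extrinsics']);t=np.linspace(0,2*np.pi,240)
def P(x,y,r):
    w=np.c_[x+r*np.cos(t),y+r*np.sin(t),np.full(240,.145)]-T[:3,3];q=w@T[:3,:3]
    return c['cx']+c['fx']*q[:,0]/q[:,2],c['cy']+c['fy']*q[:,1]/q[:,2]
best=[]
for x in np.arange(.59,.626,.001):
    for y in np.arange(-.15,-.112,.001):
        s=0
        for r in(.114,.108):
            u,v=P(x,y,r);k=(v<228)&(v>5);s+=map_coordinates(G,[v[k],u[k]],order=1).mean()
        best.append((s,x,y))
best.sort(reverse=True);print(np.round(best[:8],4))
go([.491,.4142,.3])
```

```text
[[ 1.647923e+02  6.050000e-01 -1.290000e-01]
 [ 1.641917e+02  6.040000e-01 -1.300000e-01]
 [ 1.633636e+02  6.030000e-01 -1.310000e-01]
 [ 1.615389e+02  6.050000e-01 -1.300000e-01]
 [ 1.609667e+02  6.050000e-01 -1.280000e-01]
 [ 1.607634e+02  6.040000e-01 -1.310000e-01]
 [ 1.585415e+02  6.040000e-01 -1.290000e-01]
 [ 1.566683e+02  6.030000e-01 -1.300000e-01]]
shift x y z mm [514.3 216.7   8.8]
```

Request:
send_rows:
  plan:
    - [70,16,7,0,0,0,0]
    - [70,34,14,0,0,0,0]
    - [70,44,18,0,0,0,0]
    - [70,44,19,0,0,0,0]
    - [70,44,19,0,0,0,0]
    - [70,44,19,0,0,0,0]
    - [70,44,19,0,0,0,0]
    - [70,44,19,0,0,0,0]
    - [70,44,19,0,0,0,0]
    - [70,44,19,0,0,0,0]
    - [70,44,19,0,0,0,0]
    - [70,40,17,0,0,0,0]

```text
time_s: 50.25
tool_pos: [0.4982, 0.3895, 0.3098]
tool_rot: [-179.9, -0.0, 125.1]
force: [1.2, -0.1, -0.1]
grip_width: 0.0703
```

Request:
send_rows:
  plan:
    - [70,28,12,0,0,0,0.1]
    - [70,0,0,0,0,0,0.15]
    - [70,0,0,0,0,0,0.15]
    - [70,0,0,0,0,0,0.15]
    - [70,0,0,0,0,0,0.15]
    - [70,0,0,0,0,0,0.15]
    - [70,0,0,0,0,0,0.15]
    - [70,0,0,0,0,0,0.15]
    - [70,0,0,0,0,0,0.15]
    - [70,0,0,0,0,0,0.05]
    - [70,0,0,0,0,0,0]
    - [70,0,0,0,0,0,0]

```text
time_s: 51.45
tool_pos: [0.4935, 0.4168, 0.3099]
tool_rot: [-180.0, 0.0, 47.8]
force: [-0.1, -0.4, -0.5]
grip_width: 0.0703
```

Run:
```python
from h import *
o=env.get_obs();print(o['tool_pos'],o['tool_rot'],o['qpos'][6])
go([.4912,.4142,.0575],47.6)
snap('wrist','w17.png');find('wrist',['lid','lid_handle'],.02)
for r in env.regions_of('wrist','lid')[:1]: print(proj('wrist',[.491,.414,.02]))
print(proj('wrist',[.491,.414,.075]))
```

```text
[0.49347605 0.41676401 0.30992383] [-1.79977147e+02  4.61369550e-02  4.78154226e+01] -94.28693161770218
shift x y z mm [ -3.4   0.  252.4] turn tz rad 0.004 q7 -94.3
wrist lid 0.9 c 336 327 rect [306, 323, 366, 333] w [0.407 0.19  0.02 ]
wrist lid_handle 0.83 c 273 164 rect [177, 71, 369, 255] w [0.495 0.417 0.02 ]
wrist lid_handle 0.57 c 336 327 rect [308, 323, 364, 331] w [0.407 0.19  0.02 ]
(np.float64(271.5163477683125), np.float64(167.80997414220178))
(np.float64(271.418721806221), np.float64(175.72339530077727))
```

```bash
cat > fit.py <<'E'
from h import *
from scipy.ndimage import map_coordinates
def fit(fn,T,c,z,rs,x0,y0,vmax=228):
    im=cv2.GaussianBlur(cv2.imread('pics/'+fn,0).astype(np.float32),(0,0),1)
    G=np.minimum(np.hypot(cv2.Sobel(im,cv2.CV_32F,1,0),cv2.Sobel(im,cv2.CV_32F,0,1)),120)
    t=np.linspace(0,2*np.pi,240);best=[]
    for x in np.arange(x0-.018,x0+.018,.001):
        for y in np.arange(y0-.018,y0+.018,.001):
            s=0
            for r in rs:
                q=(np.c_[x+r*np.cos(t),y+r*np.sin(t),np.full(240,z)]-T[:3,3])@T[:3,:3]
                u,v=c['cx']+c['fx']*q[:,0]/q[:,2],c['cy']+c['fy']*q[:,1]/q[:,2];k=(v<vmax)&(v>5)
                s+=map_coordinates(G,[v[k],u[k]],order=1).mean()
            best.append((s,x,y))
    best.sort(reverse=True);b=np.array(best[:6]);print(fn,np.round(b[0],4),'avg',np.round(b.mean(0),4))
E
python3 - <<'E'
from fit import *
c=env.get_calibration('wrist');T=np.array(c['extrinsics'])
fit('w17.png',T,c,.014,[.117],.493,.415)
T1=np.array([[-6.92227891e-01,-6.99096106e-01,-1.79123370e-01,6.41849222e-01],[-7.21678976e-01,6.70552106e-01,1.71870092e-01,-1.81040632e-01],[-4.2e-05,2.48242841e-01,-9.68697832e-01,4.89376426e-01],[0,0,0,1]])
fit('w1.png',T1,c,.149,[.117],.607,-.134,235)
E
```

```text
w17.png [80.2375  0.49    0.411 ] avg [75.4421  0.4898  0.4108]
w1.png [81.2492  0.606  -0.131 ] avg [75.3326  0.6055 -0.131 ]
```

Fits from the wrist view:
- **Pot mouth:** (.605,-.129).
- **Lid's original centre:** (.606,-.131).
- **Lid now:** (.490,.411).

These agree, so I'll regrasp the lid centred.

Run:
```python
from h import *
go([.4898,.4112,.0575],47.8)
```

```text
shift x y z mm [ -6.8   0.  252.6] turn tz rad -0.002 q7 -94.3
```

Request:
send_rows:
  plan:
    - [70,-6.8,0,10,0,0,0]
    - [70,0,0,25,0,0,0]
    - [70,0,0,30,0,0,0]
    - [70,0,0,30,0,0,0]
    - [70,0,0,30,0,0,0]
    - [70,0,0,30,0,0,0]
    - [70,0,0,30,0,0,0]
    - [70,0,0,25,0,0,0]
    - [70,0,0,20,0,0,0]
    - [70,0,0,12,0,0,0]
    - [70,0,0,8,0,0,0]
    - [70,0,0,2,0,0,0]

```text
time_s: 52.85
tool_pos: [0.4899, 0.411, 0.0578]
tool_rot: [-180.0, 0.0, 47.7]
force: [0.6, 0.3, 0.1]
grip_width: 0.0695
```

Request:
send_rows:
  plan:
    - [50,0,0,0,0,0,0]
    - [40,0,0,0,0,0,0]
    - [30,0,0,0,0,0,0]
    - [20,0,0,0,0,0,0]
    - [10,0,0,0,0,0,0]
    - [0,0,0,0,0,0,0]
    - [0,0,0,0,0,0,0]
    - [0,0,0,0,0,0,0]
    - [0,0,0,0,0,0,0]
    - [0,0,0,0,0,0,0]
  grip_force: 35

```text
time_s: 53.85
tool_pos: [0.4899, 0.4112, 0.0583]
tool_rot: [-180.0, 0.0, 47.7]
force: [-0.5, 1.0, -0.1]
grip_width: 0.0141
```

Request:
send_rows:
  plan:
    - [0,0,0,-4,0,0,0]
    - [0,0,0,-10,0,0,0]
    - [0,0,0,-20,0,0,0]
    - [0,0,0,-25,0,0,0]
    - [0,0,0,-25,0,0,0]
    - [0,0,0,-25,0,0,0]
    - [0,0,0,-25,0,0,0]
    - [0,0,0,-25,0,0,0]
    - [0,0,0,-25,0,0,0]
    - [0,0,0,-15,0,0,0]
    - [0,0,0,-5,0,0,0]
    - [0,0,0,0,0,0,0]

```text
time_s: 55.05
tool_pos: [0.4901, 0.4112, 0.2625]
tool_rot: [180.0, -0.0, 47.7]
force: [0.7, 0.6, -3.0]
grip_width: 0.0139
```

Run:
```python
from h import *
o=env.get_obs();print(o['tool_pos'],o['force'],o['grip_width'])
go([.6055,-.130,.262],47.8)
```

```text
[0.49007892 0.41116479 0.26249261] [ 0.65011803  0.56361073 -2.98213502] 0.013913431412318067
shift x y z mm [-322.3  449.8    0.5] turn tz rad -0.002 q7 -94.5
```

Request:
send_rows:
  plan:
    - [0,-8,11,0,0,0,0]
    - [0,-18,25,0,0,0,0]
    - [0,-26,36,0,0,0,0]
    - [0,-28,39,0,0,0,0]
    - [0,-28,39,0,0,0,0]
    - [0,-28,39,0,0,0,0]
    - [0,-28,39,0,0,0,0]
    - [0,-28,39,0,0,0,0]
    - [0,-28,39,0,0,0,0]
    - [0,-28,39,0,0,0,0]
    - [0,-28,39,0,0,0,0]
    - [0,-24,34,0,0,0,0]

```text
time_s: 56.25
tool_pos: [0.5956, -0.0967, 0.2607]
tool_rot: [-179.9, 0.2, 47.5]
force: [0.4, 0.1, -2.9]
grip_width: 0.0136
```

Request:
send_rows:
  plan:
    - [0,-15,21,0,0,0,0]
    - [0,-7,11,0,0,0,0]
    - [0,0,0,0,0,0,0]
    - [0,0,0,0,0,0,0]
    - [0,0,0,0,0,0,0]

```text
time_s: 56.75
tool_pos: [0.6057, -0.127, 0.2624]
tool_rot: [-179.9, -0.0, 47.9]
force: [0.4, 0.4, -2.3]
grip_width: 0.0137
```

Run:
```python
from h import *
o=env.get_obs();print(o['tool_pos'],o['force'],o['tool_rot'])
go([.6055,-.130,.202],47.8)
snap('wrist','w18.png')
from fit import *
c=env.get_calibration('wrist');T=np.array(c['extrinsics'])
z=o['tool_pos'][2]-.0545
fit('w18.png',T,c,z+.011,[.117],.6055,-.13)
```

```text
[ 0.60567281 -0.12698906  0.2623585 ] [ 0.36993145  0.38057606 -2.30250824] [-1.79946700e+02 -4.35871910e-02  4.78785623e+01]
shift x y z mm [-2.3  1.9 60.4] turn tz rad 0.001 q7 -37.6
w18.png [65.8707  0.6045 -0.128 ] avg [54.7951  0.6048 -0.1278]
```

Request:
send_rows:
  plan:
    - [0,-2,2,5,0,0,0]
    - [0,0,0,15,0,0,0]
    - [0,0,0,15,0,0,0]
    - [0,0,0,12,0,0,0]
    - [0,0,0,7,0,0,0]
    - [0,0,0,4,0,0,0]
    - [0,0,0,0,0,0,0]
    - [0,0,0,2,0,0,0]
    - [0,0,0,2,0,0,0]
    - [0,0,0,2,0,0,0]
    - [0,0,0,2,0,0,0]
    - [0,0,0,0,0,0,0]

```text
time_s: 58.0
tool_pos: [0.6057, -0.1328, 0.196]
tool_rot: [-180.0, 0.0, 47.7]
force: [-0.0, 0.2, -3.0]
grip_width: 0.0138
```

Request:
send_rows:
  plan:
    - [0,0,0,1,0,0,0]
    - [0,0,0,1,0,0,0]
    - [0,0,0,1,0,0,0]
    - [0,0,0,1,0,0,0]
    - [0,0,0,0,0,0,0]

```text
time_s: 58.5
tool_pos: [0.606, -0.1328, 0.1933]
tool_rot: [180.0, 0.0, 47.7]
force: [-3.5, 1.1, 3.2]
grip_width: 0.014
```

Request:
send_rows:
  plan:
    - [20,0,0,0,0,0,0]
    - [30,0,0,0,0,0,0]
    - [40,0,0,0,0,0,0]
    - [50,0,0,0,0,0,0]
    - [60,0,0,0,0,0,0]
    - [60,0,0,0,0,0,0]
    - [60,0,0,-15,0,0,0]
    - [60,0,0,-25,0,0,0]
    - [60,0,0,-30,0,0,0]
    - [60,0,0,-30,0,0,0]
    - [60,0,0,-25,0,0,0]
    - [60,0,0,0,0,0,0]

```text
time_s: 59.7
tool_pos: [0.6078, -0.1327, 0.3232]
tool_rot: [179.6, -0.2, 47.7]
force: [0.0, -0.3, -0.2]
grip_width: 0.06
```

Run:
```python
from fit import *
o=env.get_obs();print(o['tool_pos'],o['force'],o['tool_rot'])
snap('wrist','w19.png');c=env.get_calibration('wrist');T=np.array(c['extrinsics'])
for z in(.147,.150,.157,.165): fit('w19.png',T,c,z,[.117],.6055,-.13)
find('wrist',['start_top'],.033)
snap('scene','s19.png')
# tilt / height check against the starting scene picture (lid on pot, z home)
a=cv2.imread('pics/a.png',0).astype(float);b=cv2.imread('pics/s19.png',0).astype(float)
for r in env.regions_of('scene','lid')[:3]: print('scene lid',round(r['confidence'],2),r['rect'])
snap('top')
for r in env.regions_of('top','lid')[:3]: print('top lid',round(r['confidence'],2),r['rect'])
go([.4315,-.167,.07],15)
```

```text
[ 0.60784724 -0.13271817  0.3231984 ] [ 0.03862291 -0.32900001 -0.24695392] [179.56500812  -0.24860752  47.66617934]
w19.png [76.8562  0.6035 -0.134 ] avg [69.1545  0.6035 -0.1335]
w19.png [61.1842  0.6025 -0.133 ] avg [56.2262  0.603  -0.1335]
w19.png [49.8086  0.6015 -0.129 ] avg [48.1664  0.6013 -0.1297]
w19.png [49.2649  0.5995 -0.129 ] avg [46.0973  0.5992 -0.1288]
scene lid 0.88 [261.7, 178.6, 336.7, 234.7]
scene lid 0.78 [113.6, 185.5, 186.0, 235.5]
scene lid 0.7 [194.0, 226.4, 296.5, 306.3]
top lid 0.97 [294.9, 138.8, 339.9, 216.4]
top lid 0.91 [211.3, 237.5, 286.8, 311.1]
top lid 0.69 [383.7, 280.9, 436.2, 358.3]
shift x y z mm [-142.3 -105.5  246.1] turn tz rad 0.57 q7 -37.1
```

Run:
```python
from fit import *
c=env.get_calibration('scene');T=np.array(c['extrinsics'])
for z in(.143,.146,.149,.152,.155):
    for f in('a.png','s19.png'): print(z,end=' ');fit(f,T,c,z,[.117],.605,-.131,420)
```

```text
0.143 a.png [99.6176  0.603  -0.129 ] avg [98.797   0.603  -0.1295]
0.143 s19.png [97.4945  0.603  -0.131 ] avg [96.6323  0.6028 -0.1312]
0.146 a.png [99.9608  0.606  -0.13  ] avg [98.9875  0.6055 -0.13  ]
0.146 s19.png [97.711  0.605 -0.132] avg [96.9913  0.605  -0.1315]
0.149 a.png [99.8974  0.608  -0.13  ] avg [98.4644  0.6078 -0.1298]
0.149 s19.png [97.3329  0.607  -0.132 ] avg [96.3037  0.6072 -0.1318]
0.152 a.png [97.853  0.61  -0.13 ] avg [96.6868  0.6102 -0.1302]
0.152 s19.png [95.6306  0.61   -0.132 ] avg [94.7674  0.6095 -0.132 ]
0.155 a.png [95.1157  0.612  -0.13  ] avg [94.0415  0.6122 -0.1302]
0.155 s19.png [93.3377  0.612  -0.132 ] avg [92.2057  0.6115 -0.132 ]
```

The lid sits within 2 mm of its original closed pose, at the same height. Next I'll go over the start button with the gripper turned so its camera side faces away from the pot.

Request:
send_rows:
  plan:
    - [30,-20,-15,0,0,0,0]
    - [0,-35,-26,0,0,0,0]
    - [0,-35,-26,0,0,0,0]
    - [0,-35,-26,0,0,0,0]
    - [0,-17,-12,0,0,0,-0.1]
    - [0,0,0,0,0,0,-0.15]
    - [0,0,0,0,0,0,-0.15]
    - [0,0,0,0,0,0,-0.15]
    - [0,0,0,0,0,0,-0.15]
    - [0,0,0,0,0,0,-0.15]
    - [0,0,0,0,0,0,-0.15]
    - [0,0,0,0,0,0,-0.15]
  grip_force: 20

```text
time_s: 61.2
tool_pos: [0.4322, -0.1669, 0.3165]
tool_rot: [-179.9, -0.1, 113.9]
force: [-0.5, -0.2, -0.0]
grip_width: 0.0006
```

Request:
send_rows:
  plan:
    - [0,0,0,0,0,0,-0.15]
    - [0,0,0,0,0,0,-0.15]
    - [0,0,0,0,0,0,-0.15]
    - [0,0,0,0,0,0,-0.15]
    - [0,0,0,0,0,0,-0.15]
    - [0,0,0,0,0,0,-0.15]
    - [0,0,0,0,0,0,-0.15]
    - [0,0,0,0,0,0,-0.15]
    - [0,0,0,0,0,0,-0.15]
    - [0,0,0,0,0,0,0]
    - [0,0,0,0,0,0,0]

```text
time_s: 62.3
tool_pos: [0.4324, -0.1669, 0.3168]
tool_rot: [180.0, -0.0, -169.3]
force: [-0.1, 0.2, -0.1]
grip_width: 0.0
```

Run:
```python
from h import *
o=env.get_obs();print(o['tool_pos'],o['tool_rot'],o['qpos'],o['grip_width'])
im=snap('wrist','w20.png');find('wrist',['start_top'],.034);print(proj('wrist',[.431,-.166,.034]))
u,v=[int(x) for x in proj('wrist',[.431,-.166,.034])]
g=cv2.cvtColor(im,cv2.COLOR_RGB2GRAY)
m=(g[v-40:v+40,u-40:u+40]>185).astype(np.uint8)
n,l,s,ce=cv2.connectedComponentsWithStats(m)
for i in range(1,n):
    if s[i,4]>60:
        p=ce[i]+[u-40,v-40];print(s[i],p,ray('wrist',*p,.034))
go([.431,-.166,.075],191.5)
```

```text
[ 0.4323969  -0.16689538  0.3168115 ] [ 1.79968319e+02 -4.75200437e-02 -1.69301802e+02] [ 33.82379666  -5.66615007 -14.6577058   98.81096069  -1.4376812
  86.72996074 120.01628072] 2.3937828310471507e-05
wrist start_top 0.74 c 269 166 rect [258, 154, 279, 177] w [ 0.433 -0.172  0.034]
wrist start_top 0.53 c 86 315 rect [62, 295, 107, 327] w [ 0.678 -0.376  0.034]
(np.float64(273.73219297531097), np.float64(165.21415383712562))
[  6   0  21  11 201] [248.6119403  129.62686567] [ 0.39500637 -0.20311634  0.034     ]
[ 50   0  30   9 224] [297.49553571 128.37946429] [ 0.3827764  -0.14666361  0.034     ]
[ 26  37  22  16 254] [269.0984252  169.33070866] [ 0.43698886 -0.17057936  0.034     ]
shift x y z mm [  1.3   1.2 242.1] turn tz rad -0.013 q7 120.1
```

Request:
send_rows:
  plan:
    - [0,0,0,15,0,0,0]
    - [0,0,0,30,0,0,0]
    - [0,0,0,40,0,0,0]
    - [0,0,0,40,0,0,0]
    - [0,0,0,40,0,0,0]
    - [0,0,0,40,0,0,0]
    - [0,0,0,30,0,0,0]
    - [0,0,0,18,0,0,0]
    - [0,0,0,8,0,0,0]
    - [0,0,0,3,0,0,0]
    - [0,0,0,0,0,0,0]
    - [0,0,0,0,0,0,0]

```text
time_s: 63.6
tool_pos: [0.4336, -0.1674, 0.0543]
tool_rot: [-179.9, 0.1, -169.1]
force: [-0.5, -0.2, -0.1]
grip_width: 0.0007
```

Request:
send_rows:
  plan:
    - [0,0,0,4,0,0,0]
    - [0,0,0,3,0,0,0]
    - [0,0,0,2,0,0,0]
    - [0,0,0,2,0,0,0]
    - [0,0,0,0,0,0,0]

```text
time_s: 64.1
tool_pos: [0.4343, -0.1677, 0.046]
tool_rot: [-179.9, 0.1, -169.1]
force: [-7.3, 3.4, 26.6]
grip_width: 0.0003
```

Run:
```python
from h import *
o=env.get_obs();print(o['tool_pos'],o['force'],o['wrist_torque'])
im=snap('scene','s21.png');
for r in env.regions_of('scene','lid')[:3]: print(round(r['confidence'],2),r['rect'])
cam='scene'
print([np.round(proj(cam,p)) for p in([.605,-.13,.15],[.432,-.17,.045])])
from fit import *
c=env.get_calibration('scene');T=np.array(c['extrinsics']);fit('s21.png',T,c,.147,[.117],.605,-.131,420)
```

```text
[ 0.43426215 -0.16765252  0.04599822] [-7.29447655  3.43149224 26.61927575] [0.72974631 1.5318578  0.01138948]
0.94 [194.7, 227.6, 293.9, 306.8]
0.92 [261.6, 179.0, 336.2, 234.8]
0.71 [110.9, 187.5, 188.4, 236.0]
[array([245., 259.]), array([219., 240.])]
s21.png [100.4504   0.606   -0.132 ] avg [99.5228  0.6057 -0.1318]
```

The fingertip torque puts the contact directly under the tips. To confirm it's the button, I'll back off, centre better and press again while reading force against depth.

Request:
send_rows:
  plan:
    - [0,0,0,-5,0,0,0]
    - [0,0,0,-6,0,0,0]
    - [0,2.8,-2.3,0,0,0,0]
    - [0,0,0,0,0,0,0]
    - [0,0,0,0,0,0,0]

```text
time_s: 64.7
tool_pos: [0.4294, -0.1697, 0.0526]
tool_rot: [180.0, -0.1, -169.1]
force: [-0.4, -0.0, 0.1]
grip_width: 0.0002
```

Request:
send_rows:
  plan:
    - [0,0,0,3,0,0,0]
    - [0,0,0,0,0,0,0]
    - [0,0,0,0,0,0,0]

```text
time_s: 65.0
tool_pos: [0.4299, -0.1698, 0.0501]
tool_rot: [180.0, -0.1, -169.1]
force: [-2.0, 0.3, 2.8]
grip_width: 0.0004
```

Request:
send_rows:
  plan:
    - [0,0,0,2,0,0,0]
    - [0,0,0,0,0,0,0]
    - [0,0,0,0,0,0,0]

```text
time_s: 65.3
tool_pos: [0.4301, -0.1698, 0.0483]
tool_rot: [180.0, -0.0, -169.1]
force: [-3.1, -0.3, 4.2]
grip_width: 0.0004
```

Request:
send_rows:
  plan:
    - [0,0,0,2,0,0,0]
    - [0,0,0,0,0,0,0]
    - [0,0,0,0,0,0,0]

```text
time_s: 65.6
tool_pos: [0.4303, -0.1699, 0.0464]
tool_rot: [-180.0, -0.0, -169.1]
force: [-2.4, -0.1, 5.2]
grip_width: 0.0006
```

Request:
send_rows:
  plan:
    - [0,0,0,2,0,0,0]
    - [0,0,0,0,0,0,0]
    - [0,0,0,0,0,0,0]

```text
time_s: 65.9
tool_pos: [0.4304, -0.1699, 0.0461]
tool_rot: [-180.0, -0.0, -169.1]
force: [-7.7, 2.4, 19.6]
grip_width: 0.0006
```

The force follows the button's spring: 2.8, 4.2, then 5.2 N, and then a hard stop at .046, so it was fully pressed. I'll retract and do the final checks.

Request:
send_rows:
  plan:
    - [0,0,0,-5,0,0,0]
    - [0,0,0,-15,0,0,0]
    - [0,0,0,-40,0,0,0]
    - [0,0,0,-50,0,0,0]
    - [0,0,0,-50,0,0,0]
    - [0,0,0,-50,0,0,0]
    - [0,0,0,-20,0,0,0]
    - [0,0,0,0,0,0,0]
    - [0,0,0,0,0,0,0]

```text
time_s: 66.8
tool_pos: [0.4305, -0.1697, 0.2738]
tool_rot: [-180.0, 0.0, -169.1]
force: [-0.6, -0.4, 0.2]
grip_width: 0.0008
```

Run:
```python
from fit import *
o=env.get_obs();print(o['tool_pos'],o['force'],o['time_s'])
snap('scene','s22.png');c=env.get_calibration('scene');T=np.array(c['extrinsics'])
for z in(.143,.147,.152): fit('s22.png',T,c,z,[.117],.605,-.131,420)
snap('top');find('top',['jug','vial1'],.08)
print(env.sign_off())
```

```text
[ 0.4305209  -0.16971369  0.27377159] [-0.58933299 -0.40285172  0.20271065] 66.8
s22.png [96.8019  0.603  -0.131 ] avg [95.9662  0.6025 -0.131 ]
s22.png [97.1472  0.606  -0.132 ] avg [96.1743  0.6058 -0.1318]
s22.png [95.1652  0.61   -0.132 ] avg [94.4316  0.6095 -0.132 ]
top jug 0.83 c 287 133 rect [274, 114, 304, 156] w [ 0.766 -0.002  0.08 ]
top jug 0.36 c 168 161 rect [160, 152, 175, 169] w [0.662 0.365 0.08 ]
top vial1 0.76 c 168 161 rect [160, 153, 176, 171] w [0.662 0.364 0.08 ]
top vial1 0.56 c 405 163 rect [402, 162, 408, 169] w [ 0.679 -0.373  0.08 ]
the job is handed in; nothing more can be done
None
```

I ran the whole task through and handed it in at about 67 s of the 210 s allowed; sign-off gives no verdict. The steps, in order:
- **Lid off:** parked on the rubber mat.
- **Fruits:** both lowered into the basket with an 8 N grip.
- **Basket:** lifted by the bail and set down in the pot. The bail stayed upright when released, so I nudged it down to its stop before fetching the lid.
- **Lid on and start:** lid put back, then the start button pressed.

**Last checks:**
- **Lid:** within about 2 mm of its original closed position and at the same height, by a rim fit in the scene camera.
- **Basket:** upright and central, with both fruits in it, in the last view of the open pot. I couldn't check inside once the lid was on.
- **Button:** on the second press, the force followed its spring (2.8, 4.2, 5.2 N) and then reached a hard stop, so it went fully down. The first press also hit that stop, at about 27 N.
- **Jug and bottles:** the jug and one bottle are where they started. The other bottle was partly hidden by the arm. Its reading came out about 17 mm from the first one, and I put that down to the partial view.

**Disagreements:** the pot centre differed by up to about 5 mm between cameras in the good fits (one poor top-view fit was worse), and the button position by about 7 mm. I worked between the estimates. I had also used all the picture views by the end, so the final lid check was numerical.

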